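# Find the soft press cushion with a sprung pin gauge and load it with the weight

### The arm

A 6-joint arm with a two-finger parallel gripper is mounted at the origin on a cart in front of the work surface, level with it; the furniture and walls round the work are solid. World frame = base frame: x ahead of the robot, y to its left, z up, the work surface at z = 0. Lengths are in m, angles in rad, forces in N, time in s.
With the tool pointing down it reaches from about 0.325 to 0.875 m from the base axis. Payload 4.4 kg.
Tool frame: the origin (TCP) lies at the very end of the fingers, on their centre line; the grasp point (between the pads) lies r.pinch_z behind it (r.pinch_z is the distance from the TCP to the grasp point, in m); z points along the fingers, y is the line along which they close (so a half turn about z gives the same grasp; the last joint's range is limited). The gripper opens to 85 mm and grips with 20 to 120 N. Pads are 22 mm wide; open, the fingers measure 114 mm over their backs; the gripper's body (76 mm by 85 mm) begins 54 mm behind the grasp point. The pads swing forward as they close: fully open they stand 13 mm farther back than shut.
Start: joints at [1.192, 0.207, 1.542, -0, 1.393, -0.15], TCP at [0.13, 0.56, 0.202] pointing down, gripper open.
Joint ranges: [-2.73, 2.73], [-0.86, 2.22], [0.23, 2.46], [-1.11, 4.25], [0.08, 2.63], [-2.82, 2.82]. Speed limits (rad/s): [2.79, 2.79, 3.14, 3.14, 3.14, 3.14].

### API

Orientations are given as a unit quaternion [w, x, y, z].
In Python, from plant import r, snapshot, get_calibration gives the robot as it stands.
- The arm moves only by the tool send_rows, never from a script. Its argument "targets" is a list of rows, each an object of numbers: "x", "y", "z": the shift along the tool's x, y, z in cm; "roll": the turn about the tool's z in rad. A call has exactly 10 rows; each row shifts and turns the commanded pose from where the row before left it, along the tool's axes as they then stand; what a row does not reach is not made up. A row lasts 1/10 s, in which the tool goes at most 50 mm and 8.59 degrees, less where a joint would pass 70% of its speed; a pose out of reach is approached as far as the arm can. A call is refused whole if a number of a shift passes 5 or a number of a turn 0.15, either way. A call with a gripper value outside its range is refused whole. "gripper" is the opening, from 0 (shut) to 1 (fully open), set as the call begins (left out, the last holds). The fingers move at their own pace and stop on an object; "grip_force" is the grip in N (left out, the last holds). Time passes only in rows, so rows that do not move let the fingers close, or fill a call up. It gives the time, the measured TCP pose, the force, the opening and the grip force at its end, in the units of the state.
- r.get_obs(): the state, without advancing time (a new reading comes with each control period).
- snapshot(name): name is "side" or "top" or "wrist"; returns the picture (420x560x3 uint8, red, green, blue); there is no depth.
- get_calibration(name): a dict with "fx", "fy", "cx", "cy" (pixels), "dist" ([k1, k2, p1, p2, k3] as OpenCV has them; the pictures are not rectified), "extrinsics" (4x4, takes a point from world to camera coordinates); the wrist camera has in their place "hand_eye" (4x4, takes a point from camera to tool coordinates, whose origin is the TCP and whose axes are the flange's). Camera axes: x right, y down, z forward; pixel columns grow to the right and rows downward; lengths in m; the calibration is good to about 2 mm. A picture is of the moment at which its call begins: read the wrist's pose just before it. get_calibration takes no time and is no camera call.
- r.sign_off(): hands the job in; it is judged then, once.
The state is a dict: "t": time; "joint_pos": joint angles; "qd": joint speeds; "joint_efforts": joint torques, N m; "eef_pos": TCP position; "tcp_rot": TCP orientation; "contact_force": force on the tool from outside, world axes, zero at the start; "ft_torque": the same for the moment, N m; "gripper_width": opening from 0.0 (shut) to 1.0 (fully open); "grasp_force": force on a finger pad.
Only numpy, scipy, OpenCV 4.12 (cv2) and the standard library are available. Lean on these libraries where they do the work, as an engineer would, in place of code of your own. Each camera call takes 0.05 s, during which the arm holds its last target. There are 200 camera calls.

### The job

Three look-alike rubber-topped press cushions have been mixed up, and the soft one is wanted for bedding in. Take the pin gauge from its stand and press it upright onto the middle of the cushions, one after another, holding each time for a moment with the foot fully seated (10 to 25 N, never more), to find the one into which the pin sinks deepest. Put the gauge back in its stand, then set the brass weight, nose down, on the middle of the soft cushion so that it rests flat on the rim; leave the cushions and everything else where they are.

Things in the scene. Friction and masses are not known exactly. Their poses are not given: they have to be found in the camera images.
- gauge: hand-held pin gauge, upright in its stand: a 24 mm square aluminium bar with black grip zone, 110 mm tall, 0.2 kg, on a round steel foot of 32 mm diameter, 7 mm thick. Origin: centre of the foot's flat underside; z up the bar, x and y square to its flat sides. Pointers fixed to its sprung pin move up along white 1 mm tick scales on the x and -x sides, 42 to 49 mm above the foot
- gauge_tip (a point): lower end of the gauge's sprung steel pin (5.6 mm diameter), which stands out 6 mm below the foot. On a cushion the pin meets the rubber first (1 N rising to at most 8 N); then the flat foot meets the rigid metal rim and the force climbs steeply: the foot is fully seated once the push exceeds 10 N
- gauge_pin (a joint): how far the pin has been pushed up into the gauge, in m: 0 free, 0.007 at its inner stop. With the foot seated, a sound cushion pushes it in by about 0.004 (pin sinks about 0.002 into the rubber, over 5 N on the pin), the soft one only by about 0.001 (pin sinks about 0.005, under 3 N)
- gauge_grip (a point): where to hold the gauge: on its axis in the middle of the black grip zone, 82 mm above the foot's underside (the bar is 24 mm across its flats; it ends 28 mm above this point)
- stand_seat (a point): centre of the ledge in the gauge's fixed grey stand, 14 mm above the bench, on which the gauge's foot rests. The stand is a round block of 64 mm diameter, 36 mm high, bore 39 mm down to the ledge, with room below for the pin.
- weight: solid brass weight, loose, 0.45 kg: an upright cylinder of 39 mm diameter, 41 mm high, chamfered at the top, with a nose of 12 mm diameter standing out 5 mm from the middle of its flat underside. Origin: centre of that flat underside, z up. It starts in a fixed round wooden nest (58 mm diameter, 13 mm high) whose ledge carries the underside 10 mm above the bench; lift it straight up out of the nest
- cushion_a: one of three press cushions that look alike (one is soft, it may be any): a loose upright aluminium cup, 44 mm diameter, 34 mm high, 0.15 to 0.35 kg, dark grooves round it, with a sprung rubber plug of 20 mm diameter flush with the flat rim in the middle of its top (bore 22 mm). Origin: centre of the underside, z up
- top_a (a point): centre of the rim plane on top of cushion_a, 34 mm above its underside. The nose of the weight pushes only the soft plug in fully, so that the underside of the weight comes to rest on the rim; on a sound cushion it stays 3 mm up or more
- cushion_b: one of three press cushions that look alike (one is soft, it may be any): a loose upright aluminium cup, 44 mm diameter, 34 mm high, 0.15 to 0.35 kg, dark grooves round it, with a sprung rubber plug of 20 mm diameter flush with the flat rim in the middle of its top (bore 22 mm). Origin: centre of the underside, z up
- top_b (a point): centre of the rim plane on top of cushion_b, 34 mm above its underside. The nose of the weight pushes only the soft plug in fully, so that the underside of the weight comes to rest on the rim; on a sound cushion it stays 3 mm up or more
- cushion_c: one of three press cushions that look alike (one is soft, it may be any): a loose upright aluminium cup, 44 mm diameter, 34 mm high, 0.15 to 0.35 kg, dark grooves round it, with a sprung rubber plug of 20 mm diameter flush with the flat rim in the middle of its top (bore 22 mm). Origin: centre of the underside, z up
- top_c (a point): centre of the rim plane on top of cushion_c, 34 mm above its underside. The nose of the weight pushes only the soft plug in fully, so that the underside of the weight comes to rest on the rim; on a sound cushion it stays 3 mm up or more
- loupe: bystander, loose: black eye loupe, 37 mm wide, 31 mm high; origin at the centre of its underside
- tin_round: bystander, loose: flat round metal tin, 48 mm across, 22 mm high; origin at the centre of its underside
- pot_amber: bystander, loose: white pot with a black lid, 42 mm across, 47 mm high; origin at the centre of its underside
- bench_block: bystander, loose: dark steel bench block, a 46 mm cube; origin at the centre of its underside
- screwdriver_1: bystander, loose: slim watch screwdriver, 104 mm long, 10 mm thick, lying along its own y; origin at the centre of its underside
- die_steel: bystander, loose: small steel ring die, 22 mm across, 14 mm high; origin at the centre of its underside
Things that resemble listed ones, but are neither listed nor needed, are in the scene too. There is more than one size of the weight; the job needs the larger.

How it is judged:
By the outcome, as a careful person would: the job done as asked, in the order asked, and still so for the second after the job is handed in, with the robot touching nothing.
It also fails if it takes over 72 s, if anything falls off the work surface, if the arm or the gripper's body presses on something with over 40 N, if the wrist force passes 120 N, or if a joint passes its speed limit or range.

## Working session

There is one attempt and no reset: what is moved stays moved. The work goes in short steps, Python scripts to look and compute and a tool call to move; the robot and the scene stay as the last step left them, time stands still between calls to the robot, and variables do not carry over. Pictures are saved under pics/ and viewed, at most 10 in all, crops included, and the job is handed in when it is done.

Besides the shell and the picture viewer there is one more tool, called as name([rows], argument=value, ...), one row to a line, values as JSON. send_rows: Moves the arm, as the interface text tells. Its arguments: {"type":"object","properties":{"targets":{"type":"array","items":{"type":"object","properties":{"x":{"type":"number"},"y":{"type":"number"},"z":{"type":"number"},"roll":{"type":"number"}}}},"gripper":{"type":"number"},"grip_force":{"type":"number"}},"required":["targets"]}

```bash
ls; mkdir -p pics; python3 - <<'E'
from plant import r,snapshot,get_calibration
import cv2,numpy as np
o=r.get_obs();print(o,r.pinch_z)
for n in("side","top"):
    im=snapshot(n);cv2.imwrite(f"pics/{n}0.png",im[:,:,::-1])
for n in("side","top","wrist"):print(n,get_calibration(n))
E
```

```text
pics
{'t': 0.0, 'joint_pos': array([ 1.19147382e+00,  2.07478557e-01,  1.54294619e+00, -5.65447085e-06,
        1.39349217e+00, -1.50504363e-01]), 'qd': array([-0.00079043, -0.00163361,  0.00057299, -0.0008591 ,  0.00223101,
        0.00048646]), 'joint_efforts': array([-1.43906080e-03, -3.83052635e+01, -2.91586107e+01, -3.54792073e-04,
        1.09556704e-02,  1.48195483e-05]), 'eef_pos': array([0.13013413, 0.55924015, 0.20119627]), 'tcp_rot': array([-3.01591234e-04,  1.14159069e-01,  9.93461804e-01, -1.12232137e-03]), 'contact_force': array([-0.82722717, -0.08535369,  0.11710384]), 'ft_torque': array([ 0.00108914, -0.02615618, -0.01230893]), 'grasp_force': 0.0, 'gripper_width': 1.000332415814374} 0.0187
side {'fx': 408.00270834051616, 'fy': 408.00270834051616, 'cx': 280.93211254383573, 'cy': 209.85209845813023, 'dist': array([-0.06895296,  0.        ,  0.        ,  0.        ,  0.        ]), 'extrinsics': array([[ 0.82272832, -0.56789346, -0.02480176, -0.53282395],
       [-0.27225433, -0.35537245, -0.89419685,  0.20781725],
       [ 0.49899468,  0.74243345, -0.44698644,  0.8289935
[... 363 characters left out ...]
84, -0.17422062,  0.57808827],
       [ 0.17498948, -0.02522172, -0.9842472 ,  1.15030672],
       [ 0.        ,  0.        ,  0.        ,  1.        ]])}
wrist {'fx': 295.82115563776944, 'fy': 295.82115563776944, 'cx': 277.1794759867653, 'cy': 204.59980808486932, 'dist': array([-0.05895675,  0.        ,  0.        ,  0.        ,  0.        ]), 'hand_eye': array([[ 3.24233092e-04, -9.54977326e-01, -2.96678617e-01,
         7.65856809e-02],
       [ 9.99999752e-01,  1.24331999e-04,  6.92664589e-04,
        -4.64317902e-04],
       [-6.24592332e-04, -2.96678768e-01,  9.54977130e-01,
        -1.71937641e-01],
       [ 0.00000000e+00,  0.00000000e+00,  0.00000000e+00,
         1.00000000e+00]])}
```

View pics/side0.png

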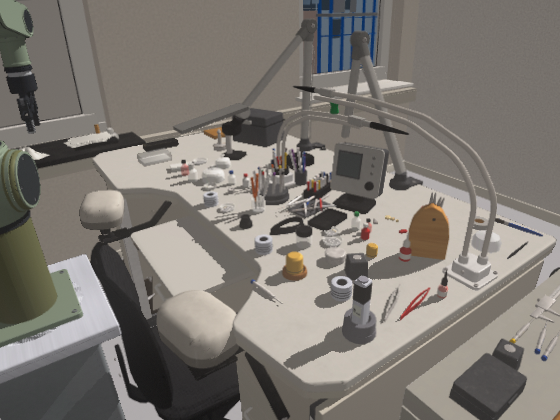

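View pics/top0.png

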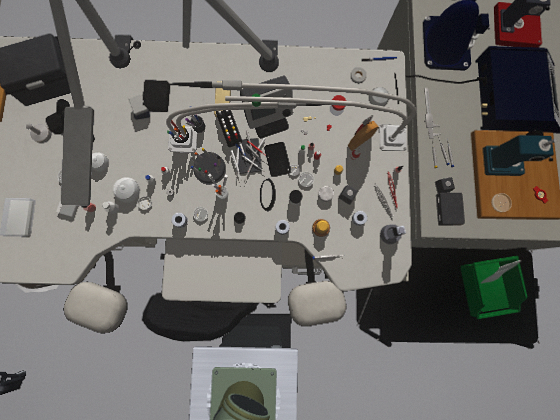

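Top view: the gauge is at (393,233) in its grey stand, the large brass weight in its wooden nest at (321,227), and the cushions at (179,219), (283,228) and (360,217). Side view: gauge (361,305), weight (295,265), cushions (210,199), (263,244), (342,287).

Could be confused:
- **Weight:** the small brass one at top (339,170) / side (372,250).
- **Cushions:** the tin at top (200,215) and the die or loupe at top (240,218).
- **Gauge:** the posts and bench block at top (346,194).

I'll check these choices in one enlarged crop.

```bash
cat > h.py <<'E'
import numpy as np,cv2
from scipy.spatial.transform import Rotation as R
from plant import r,snapshot,get_calibration
def cam(n,obs=None):
    c=get_calibration(n);K=np.array([[c["fx"],0,c["cx"]],[0,c["fy"],c["cy"]],[0,0,1.]])
    if n=="wrist":
        o=obs or r.get_obs();q=o["tcp_rot"];T=np.eye(4);T[:3,:3]=R.from_quat([q[1],q[2],q[3],q[0]]).as_matrix();T[:3,3]=o["eef_pos"]
        M=T@c["hand_eye"]
    else:M=np.linalg.inv(c["extrinsics"])
    return K,np.array(c["dist"]),M
def ray(C,p):
    K,d,M=C;u=cv2.undistortPoints(np.array([[p]],float),K,d)[0,0]
    v=M[:3,:3]@np.array([u[0],u[1],1]);return M[:3,3],v/np.linalg.norm(v)
def plane(C,p,z):
    o,v=ray(C,p);return o+v*(z-o[2])/v[2]
def tri(C1,p1,C2,p2):
    o1,a=ray(C1,p1);o2,b=ray(C2,p2);A=np.stack([a,-b],1);s=np.linalg.lstsq(A,o2-o1,rcond=None)[0]
    x,y=o1+a*s[0],o2+b*s[1];return (x+y)/2,np.linalg.norm(x-y)
def proj(C,X):
    K,d,M=C;W=np.linalg.inv(M);rv=cv2.Rodrigues(W[:3,:3])[0]
    return cv2.projectPoints(np.array([X],float),rv,W[:3,3],K,d)[0][0,0]
E
python3 - <<'E'
from h import *
T,S=cam("top"),cam("side")
for n,a,b in[("gauge top",(393,229),(362,281)),("weight",(321,225),(295,257)),("small",(339,168),(372,246)),("cA",(179,218),(210,195)),("cB",(283,227),(263,239)),("cC",(360,216),(342,281))]:
    print(n,*tri(T,a,S,b))
t=cv2.imread("pics/top0.png");s=cv2.imread("pics/side0.png")
a=cv2.resize(t[150:250,160:420],None,fx=3,fy=3,interpolation=2)
b=cv2.resize(s[180:345,190:400],None,fx=1.8,fy=1.8,interpolation=2)
b2=cv2.resize(s[270:345,310:400],None,fx=3.5,fy=3.5,interpolation=2)
o=np.zeros((600,800,3),np.uint8);o[:300,:780]=a;o[300:300+b.shape[0],:b.shape[1]]=b[:300];o[300:300+b2.shape[0],400:400+b2.shape[1]]=b2
cv2.imwrite("pics/crop0.png",o)
E
```

```text
gauge top [ 0.52127357 -0.43231198  0.1025714 ] 0.010596615639234233
weight [ 0.53215962 -0.22230276  0.04053255] 0.00249404760053385
small [ 0.71976858 -0.27959401  0.02824157] 0.0010369026069118493
cA [0.5395622  0.2220065  0.03116168] 0.0037454969648847733
cB [ 0.52276168 -0.10397171  0.03470315] 0.001429408127823663
cC [ 0.5637815  -0.34546311  0.03400033] 0.000763136113378671
```

View pics/crop0.png

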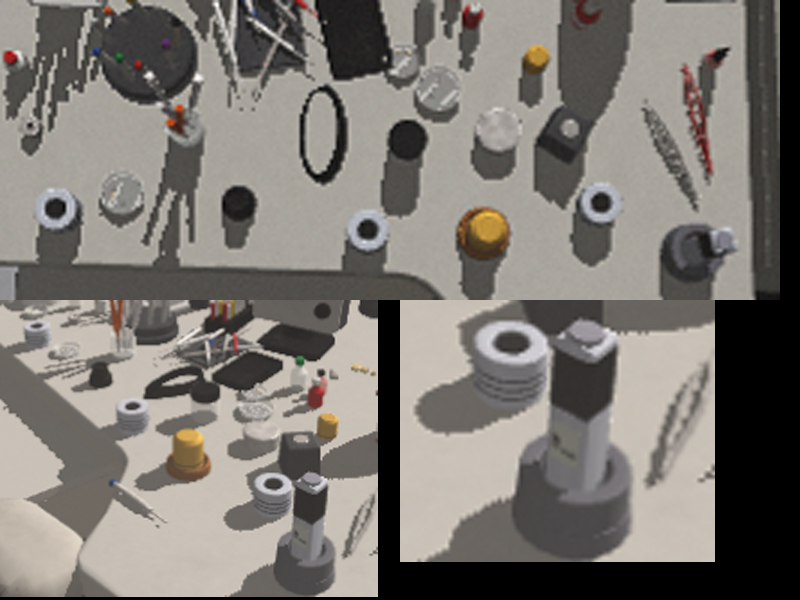

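The crop confirms it. The gauge is upright in its stand, with its scale side facing roughly -x. The large weight is the brass cylinder in the brown nest; the small brass one at top (339,170) is not it. The three grooved cups with dark plugs are at top (179,219), (283,227) and (360,217). Next I move towards the gauge.

send_rows([
  {"x": -3.6, "y": -3.1},
  {"x": -3.6, "y": -3.1},
  {"x": -3.6, "y": -3.1},
  {"x": -3.6, "y": -3.1},
  {"x": -3.6, "y": -3.1},
  {"x": -3.6, "y": -3.1},
  {"x": -3.6, "y": -3.1},
  {"x": -3.6, "y": -3.1},
  {"x": -3.6, "y": -3.1},
  {"x": -3.6, "y": -3.1},
])

```text
schema error: expected keys x, y, z, roll
```

send_rows([
  {"x": -1.4, "y": -4.2},
  {"x": -1.4, "y": -4.2},
  {"x": -1.4, "y": -4.2},
  {"x": -1.4, "y": -4.2},
  {"x": -1.4, "y": -4.2},
  {"x": -1.4, "y": -4.2},
  {"x": -1.4, "y": -4.2},
  {"x": -1.4, "y": -4.2},
  {"x": -1.4, "y": -4.2},
  {"x": -1.4, "y": -4.2},
])

```text
schema error: expected keys x, y, z, roll
```

send_rows([
  {"x": -3.6, "y": -3.1, "z": 0, "roll": 0},
  {"x": -3.6, "y": -3.1, "z": 0, "roll": 0},
  {"x": -3.6, "y": -3.1, "z": 0, "roll": 0},
  {"x": -3.6, "y": -3.1, "z": 0, "roll": 0},
  {"x": -3.6, "y": -3.1, "z": 0, "roll": 0},
  {"x": -3.6, "y": -3.1, "z": 0, "roll": 0},
  {"x": -3.6, "y": -3.1, "z": 0, "roll": 0},
  {"x": -3.6, "y": -3.1, "z": 0, "roll": 0},
  {"x": -3.6, "y": -3.1, "z": 0, "roll": 0},
  {"x": -3.6, "y": -3.1, "z": 0, "roll": 0},
])

```text
t: 1.1
eef_pos: [0.4112, 0.1747, 0.2021]
tcp_rot: [-0.0, 0.114, 0.993, 0.0]
contact_force: [1.0, 1.1, 0.6]
gripper_width: 1.002
grasp_force: 0.0
```

send_rows([
  {"x": -1.4, "y": -4.2, "z": 0, "roll": 0},
  {"x": -1.4, "y": -4.2, "z": 0, "roll": 0},
  {"x": -1.4, "y": -4.2, "z": 0, "roll": 0},
  {"x": -1.4, "y": -4.2, "z": 0, "roll": 0},
  {"x": -1.4, "y": -4.2, "z": 0, "roll": 0},
  {"x": -1.4, "y": -4.2, "z": 0, "roll": 0},
  {"x": -1.4, "y": -4.2, "z": 0, "roll": 0},
  {"x": -1.4, "y": -4.2, "z": 0, "roll": 0},
  {"x": -1.4, "y": -4.2, "z": 0, "roll": 0},
  {"x": -1.4, "y": -4.2, "z": 0, "roll": 0},
])

```text
t: 2.1
eef_pos: [0.4514, -0.266, 0.2019]
tcp_rot: [-0.0, 0.114, 0.993, 0.0]
contact_force: [1.1, 0.8, 0.0]
gripper_width: 1.0
grasp_force: 0.0
```

```bash
python3 - <<'E'
from h import *
import pickle
o=r.get_obs();im=snapshot("wrist");pickle.dump((o,im),open("w1.pkl","wb"));cv2.imwrite("pics/w1.png",im[:,:,::-1])
E
```

send_rows([
  {"x": -0.9, "y": -2.0, "z": 0, "roll": 0},
  {"x": -0.9, "y": -2.0, "z": 0, "roll": 0},
  {"x": -0.9, "y": -2.0, "z": 0, "roll": 0},
  {"x": -0.9, "y": -2.0, "z": 0, "roll": 0},
  {"x": -0.9, "y": -2.0, "z": 0, "roll": 0},
  {"x": -0.9, "y": -2.0, "z": 0, "roll": 0},
  {"x": -0.9, "y": -2.0, "z": 0, "roll": 0},
  {"x": 0, "y": 0, "z": 0, "roll": 0},
  {"x": 0, "y": 0, "z": 0, "roll": 0},
  {"x": 0, "y": 0, "z": 0, "roll": 0},
])

```text
t: 3.15
eef_pos: [0.4812, -0.4137, 0.2019]
tcp_rot: [-0.0, 0.114, 0.994, 0.001]
contact_force: [-0.4, 0.7, 0.4]
gripper_width: 1.002
grasp_force: 0.0
```

```bash
python3 - <<'E'
from h import *
import pickle
o=r.get_obs();im=snapshot("wrist");pickle.dump((o,im),open("w2.pkl","wb"));cv2.imwrite("pics/w2.png",im[:,:,::-1])
a=cv2.imread("pics/w1.png");
cv2.imwrite("pics/w12.png",cv2.resize(np.vstack([a,im[:,:,::-1]]),(0,0),fx=.714,fy=.714,interpolation=cv2.INTER_AREA))
E
```

```text
(no output)
```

View pics/w12.png

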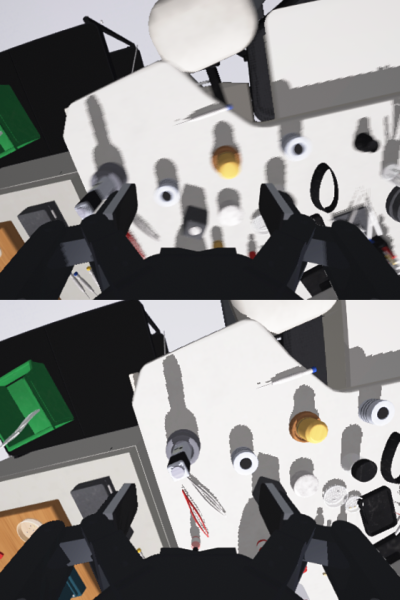

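Wrist views, in half-scale picture coordinates. Lower picture: gauge top at about (178,467), cushion C plug (245,463), weight (313,430), cushion B (376,409). Upper picture (slightly blurred): gauge (95,200), C (165,196), weight (227,165), B (296,146). I'll detect these by mask at full resolution and enlarge the gauge.

```bash
cat >> h.py <<'E'
def plug(im,p,rad=22):
    """ellipse centre of dark plug near p"""
    x,y=map(int,p);g=cv2.cvtColor(im,cv2.COLOR_RGB2GRAY)[y-rad:y+rad,x-rad:x+rad]
    cs,_=cv2.findContours((g<70).astype(np.uint8),cv2.RETR_EXTERNAL,cv2.CHAIN_APPROX_NONE)
    cs=[c for c in cs if 15<cv2.contourArea(c)]
    if not cs:return None
    c=min(cs,key=lambda c:np.hypot(*(np.mean(c[:,0],0)-rad)))
    (a,b),ax,_=cv2.fitEllipse(c);return (a+x-rad,b+y-rad),ax
def brass(im,p,rad=40):
    x,y=map(int,p);h=cv2.cvtColor(im,cv2.COLOR_RGB2HSV)[y-rad:y+rad,x-rad:x+rad]
    m=cv2.inRange(h,(17,120,170),(32,255,255));c=max(cv2.findContours(m,0,1)[0],key=cv2.contourArea)
    (a,b),ax,_=cv2.fitEllipse(c);return (a+x-rad,b+y-rad),ax
E
python3 - <<'E'
from h import *
import pickle
o1,i1=pickle.load(open("w1.pkl","rb"));o2,i2=pickle.load(open("w2.pkl","rb"))
C1,C2=cam("wrist",o1),cam("wrist",o2);s=1/.714
for n,a,b in[("C",(165,196),(245,463)),("B",(296,146),(376,409))]:
    p=plug(i1,np.array(a)*s);q=plug(i2,(b[0]*s,(b[1]-300)*s));print(n,p,q)
    if p and q:print(tri(C1,p[0],C2,q[0]))
    if q:print(plane(C2,q[0],.034))
p=brass(i1,(227*s,165*s));q=brass(i2,(313*s,130*s));print("W",p,q,tri(C1,p[0],C2,q[0]),plane(C2,q[0],.051))
t=cv2.cvtColor(cv2.imread("pics/top0.png"),4);T=cam("top")
for a in[(179,219),(283,227),(360,217)]:
    q=plug(t,a,10);print(q,plane(T,q[0],.034))
c=cv2.resize(i2[180:280,190:300],None,fx=5,fy=5,interpolation=2)[:,:,::-1]
d=cv2.resize(i2[130:230,400:490],None,fx=2.7,fy=2.7,interpolation=2)[:,:,::-1]
e=np.zeros((520,800,3),np.uint8);e[:500,:550]=c;e[:d.shape[0],552:552+d.shape[1]]=d;cv2.imwrite("pics/cg.png",e)
E
```

```text
C ((232.6515598297119, 274.384033203125), (8.674538612365723, 11.590771675109863)) ((343.75603675842285, 228.69427108764648), (13.529748916625977, 14.924392700195312))
(array([ 0.55447602, -0.34825962,  0.04266746]), np.float64(0.00011746037122240103))
[ 0.55840828 -0.3469681   0.034     ]
B ((417.3727264404297, 208.5002326965332), (9.405609130859375, 12.797402381896973)) ((535.7997207641602, 158.17369079589844), (12.699479103088379, 16.02334213256836))
(array([ 0.51971474, -0.11018045,  0.04279107]), np.float64(0.0002313309458606456))
[ 0.52283815 -0.10249755  0.034     ]
W ((320.33333587646484, 236.2699317932129), (18.909812927246094, 28.21303939819336)) ((440.41977310180664, 185.3460350036621), (19.481836318969727, 39.0206184387207)) (array([ 0.52535992, -0.23051361,  0.04785487]), np.float64(0.0005094181235659865)) [ 0.52395232 -0.23221997  0.051     ]
((178.03377151489258, 219.0842046737671), (5.860958576202393, 6.206774711608887)) [0.53741141 0.22335482 0.034     ]
((282.23549365997314, 226.10828113555908), (5.504618167877197, 5.827795028686523)) [ 0.52493563 -0.10120782  0.034     ]
((359.76598072052, 217.12610626220703), (5.15444278717041, 5.981947422027588)) [ 0.56048899 -0.34491269  0.034     ]
```

View pics/cg.png

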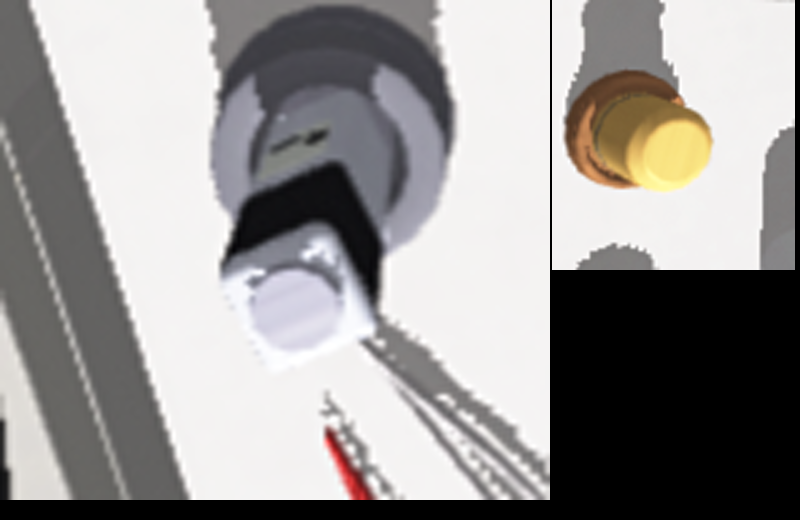

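The crop shows the gauge top square with corners at about (222,270), (338,222), (375,330) and (275,370). The scale face with its dark pointer at (318,135) faces the camera side. The weight sits squarely in its nest. I'll compute the gauge's yaw and position next.

```bash
cat >> h.py <<'E'
def axes(o=None):
    q=(o or r.get_obs())["tcp_rot"];return R.from_quat([q[1],q[2],q[3],q[0]]).as_matrix()
def todo(X,o=None):
    o=o or r.get_obs();return np.round(100*axes(o).T@(np.array(X)-o["eef_pos"]),2)
E
python3 - <<'E'
from h import *
import pickle
o2,i2=pickle.load(open("w2.pkl","rb"));C=cam("wrist",o2)
P=np.array([plane(C,(190+a/5,180+b/5),.124) for a,b in[(222,270),(338,222),(375,330),(275,370)]])
print(P,P.mean(0));print([np.linalg.norm(P[i]-P[i-1]) for i in range(4)])
for i in range(4):
    d=axes(o2).T@(P[i]-P[i-1]);print(np.degrees(np.arctan2(d[1],d[0])))
T,S=cam("top"),cam("side");print(tri(T,(400.7,230),S,(363.4,279.4)),plane(T,(400.7,230),.124))
# stand: ring top ellipse z=.036 in wrist crop: left 215,right 452 ; 
print(plane(C,(190+333/5,180+157/5),.036))
print(todo([P.mean(0)[0],P.mean(0)[1],.2],o2))
E
```

```text
[[ 0.50067291 -0.45855692  0.124     ]
 [ 0.49636072 -0.43557835  0.124     ]
 [ 0.51865018 -0.43415868  0.124     ]
 [ 0.52240451 -0.45433629  0.124     ]] [ 0.50952208 -0.44565756  0.124     ]
[np.float64(0.022137662752916957), np.float64(0.023379685871877935), np.float64(0.02233463154122595), np.float64(0.02052390733305964)]
-24.063153303080195
66.29923779626758
163.28340933278994
-113.61231855326463
(array([ 0.51357686, -0.44734244,  0.11940182]), np.float64(0.002733731720559863)) [ 0.51187532 -0.44494253  0.124     ]
[ 0.51143053 -0.44620288  0.036     ]
[-3.48 -2.47  0.19]
```

send_rows([
  {"x": -0.72, "y": -0.49, "z": 0, "roll": 0},
  {"x": -0.72, "y": -0.49, "z": 0, "roll": 0},
  {"x": -0.72, "y": -0.49, "z": 0, "roll": 0},
  {"x": -0.72, "y": -0.49, "z": 0, "roll": 0},
  {"x": -0.72, "y": -0.49, "z": 0, "roll": 0},
  {"x": 0, "y": 0, "z": 0, "roll": -0.1},
  {"x": 0, "y": 0, "z": 0, "roll": -0.1},
  {"x": 0, "y": 0, "z": 0, "roll": -0.1},
  {"x": 0, "y": 0, "z": 0, "roll": -0.11},
  {"x": 0, "y": 0, "z": 0, "roll": 0},
])

```text
t: 4.2
eef_pos: [0.5112, -0.4474, 0.2022]
tcp_rot: [-0.0, -0.09, 0.996, 0.0]
contact_force: [-1.4, -0.2, 0.5]
gripper_width: 0.997
grasp_force: 0.0
```

```bash
python3 - <<'E'
from h import *
import pickle
o=r.get_obs();im=snapshot("wrist");pickle.dump((o,im),open("w3.pkl","wb"))
C=cam("wrist",o);p=proj(C,[.511,-.4457,.124]);print(p,o["joint_pos"]);x,y=p.astype(int)
g=im[y-45:y+45,x-45:x+45];h=cv2.cvtColor(g,cv2.COLOR_RGB2GRAY)
cv2.imwrite("pics/w3c.png",cv2.resize(g[:,:,::-1],None,fx=6,fy=6,interpolation=2));print(x,y)
E
```

```text
[279.05325382 203.57486546] [-8.46200759e-01  4.26254487e-01  1.25765595e+00 -9.00202161e-06
  1.45783473e+00 -2.59784048e+00]
279 203
```

View pics/w3c.png

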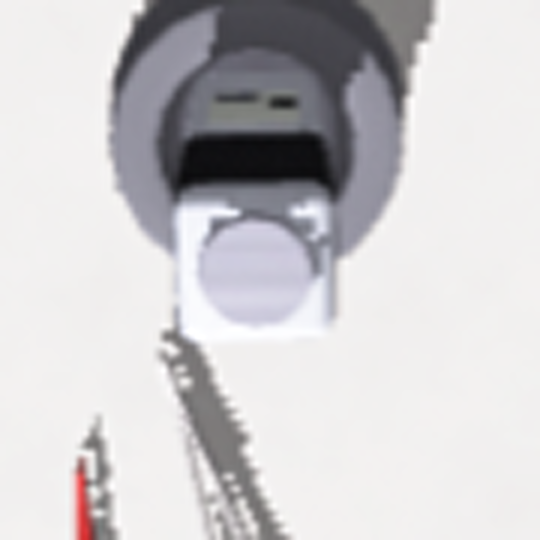

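The top square is now aligned with the view axes: edges at columns 178–332 and rows about 193–338, so its centre is at crop (255,266), full-size (276.5,202.3). The pointer and tick row are at (283,101). Refining by triangulating with the previous view.

```bash
python3 - <<'E'
from h import *
import pickle
o2,_=pickle.load(open("w2.pkl","rb"));o3,_=pickle.load(open("w3.pkl","rb"))
X=plane(cam("wrist",o3),(276.5,202.3),.124);print(X,tri(cam("wrist",o2),(250,239.6),cam("wrist",o3),(276.5,202.3)),todo([X[0],X[1],.077]))
E
```

```text
[ 0.51024771 -0.44813301  0.124     ] (array([ 0.51314937, -0.44760291,  0.11448585]), np.float64(0.0001450358514386744)) [ 0.1  -0.06 12.52]
```

send_rows([
  {"x": 0.0, "y": 0, "z": 1.5, "roll": 0},
  {"x": 0, "y": 0, "z": 1.5, "roll": 0},
  {"x": 0, "y": 0, "z": 1.5, "roll": 0},
  {"x": 0, "y": 0, "z": 1.5, "roll": 0},
  {"x": 0, "y": 0, "z": 1.5, "roll": 0},
  {"x": 0, "y": 0, "z": 1.5, "roll": 0},
  {"x": 0, "y": 0, "z": 1.5, "roll": 0},
  {"x": 0, "y": 0, "z": 1.0, "roll": 0},
  {"x": 0, "y": 0, "z": 1.0, "roll": 0},
  {"x": 0, "y": 0, "z": 0, "roll": 0},
])

```text
t: 5.25
eef_pos: [0.5101, -0.4461, 0.0754]
tcp_rot: [-0.001, -0.09, 0.996, 0.001]
contact_force: [-0.1, 0.2, -0.5]
gripper_width: 1.0
grasp_force: 0.0
```

send_rows([
  {"x": 0, "y": 0, "z": 0, "roll": 0},
  {"x": 0, "y": 0, "z": 0, "roll": 0},
  {"x": 0, "y": 0, "z": 0, "roll": 0},
  {"x": 0, "y": 0, "z": 0, "roll": 0},
  {"x": 0, "y": 0, "z": 0, "roll": 0},
  {"x": 0, "y": 0, "z": 0, "roll": 0},
  {"x": 0, "y": 0, "z": 0, "roll": 0},
  {"x": 0, "y": 0, "z": 0, "roll": 0},
  {"x": 0, "y": 0, "z": 0, "roll": 0},
  {"x": 0, "y": 0, "z": 0, "roll": 0},
], gripper=0, grip_force=60)

```text
t: 6.25
eef_pos: [0.5114, -0.4477, 0.0784]
tcp_rot: [0.001, -0.09, 0.996, -0.001]
contact_force: [1.0, -0.5, 5.5]
gripper_width: 0.261
grasp_force: 61.7
```

send_rows([
  {"x": 0.0, "y": 0, "z": -1.0, "roll": 0},
  {"x": 0, "y": 0, "z": -2, "roll": 0},
  {"x": 0, "y": 0, "z": -2, "roll": 0},
  {"x": 0, "y": 0, "z": -1, "roll": 0},
  {"x": -1.3, "y": 1.83, "z": 0, "roll": 0},
  {"x": -1.3, "y": 1.83, "z": 0, "roll": 0},
  {"x": -1.3, "y": 1.83, "z": 0, "roll": 0},
  {"x": -1.3, "y": 1.83, "z": 0, "roll": 0},
  {"x": -1.3, "y": 1.83, "z": 0, "roll": 0},
  {"x": 0, "y": 0, "z": 0, "roll": 0},
])

```text
t: 7.25
eef_pos: [0.5587, -0.3413, 0.1359]
tcp_rot: [-0.001, -0.092, 0.996, 0.002]
contact_force: [-1.2, -0.6, -2.7]
gripper_width: 0.259
grasp_force: 60.9
```

```bash
python3 - <<'E'
from h import *
import pickle
o=r.get_obs();im=snapshot("wrist");pickle.dump((o,im),open("w4.pkl","wb"));cv2.imwrite("pics/w4.png",im[:,:,::-1])
print(o["eef_pos"],o["contact_force"],todo([.5595,-.346,.1044],o), "in-hand foot .0644 -> TCP at seat .0984")
C=cam("wrist",o);print(proj(C,[.5595,-.346,.034]))
im2=snapshot("side");S=cam("side");print(proj(S,[.5595,-.346,.034]));cv2.imwrite("pics/s4.png",im2[:,:,::-1])
a=im[130:250,200:360][:,:,::-1];b=im2[210:320,300:390][:,:,::-1]
z=np.zeros((600,800,3),np.uint8);a=cv2.resize(a,(480,360),interpolation=2);b=cv2.resize(b,(315,385),interpolation=2);z[:360,:480]=a;z[:385,482:797]=b;cv2.imwrite("pics/c4.png",z[:385])
E
```

```text
[ 0.55868734 -0.34129471  0.13589416] [-1.233549   -0.57466947 -2.679476  ] [ 0.   -0.49  3.15] in-hand foot .0644 -> TCP at seat .0984
[271.68273945 196.28930285]
[340.80266822 281.83222906]
```

View pics/c4.png

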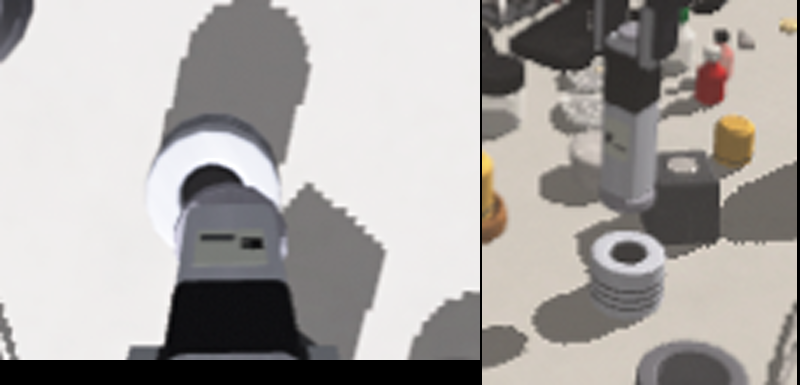

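The wrist crop shows the gauge upright in the grip with its pointer and scale readable at (225,245). The cushion C rim centre is at about (213,192), a few mm off to tool -y. The side view confirms the pin is well above the cushion. I'll shift and descend.

send_rows([
  {"x": 0.02, "y": -0.1, "z": 0.4, "roll": 0},
  {"x": 0.02, "y": -0.1, "z": 0.4, "roll": 0},
  {"x": 0.02, "y": -0.1, "z": 0.4, "roll": 0},
  {"x": 0.02, "y": -0.1, "z": 0.4, "roll": 0},
  {"x": 0.02, "y": -0.1, "z": 0.4, "roll": 0},
  {"x": 0, "y": 0, "z": 0.4, "roll": 0},
  {"x": 0, "y": 0, "z": 0.3, "roll": 0},
  {"x": 0, "y": 0, "z": 0.2, "roll": 0},
  {"x": 0, "y": 0, "z": 0, "roll": 0},
  {"x": 0, "y": 0, "z": 0, "roll": 0},
])

```text
t: 8.35
eef_pos: [0.5584, -0.3504, 0.1085]
tcp_rot: [0.0, -0.091, 0.996, -0.0]
contact_force: [0.6, 0.9, -2.2]
gripper_width: 0.261
grasp_force: 60.8
```

send_rows([
  {"x": 0, "y": 0, "z": 0.1, "roll": 0},
  {"x": 0, "y": 0, "z": 0.1, "roll": 0},
  {"x": 0, "y": 0, "z": 0.1, "roll": 0},
  {"x": 0, "y": 0, "z": 0.1, "roll": 0},
  {"x": 0, "y": 0, "z": 0.1, "roll": 0},
  {"x": 0, "y": 0, "z": 0.05, "roll": 0},
  {"x": 0, "y": 0, "z": 0, "roll": 0},
  {"x": 0, "y": 0, "z": 0, "roll": 0},
  {"x": 0, "y": 0, "z": 0, "roll": 0},
  {"x": 0, "y": 0, "z": 0, "roll": 0},
])

```text
t: 9.35
eef_pos: [0.5585, -0.3506, 0.1032]
tcp_rot: [0.0, -0.09, 0.996, -0.0]
contact_force: [-0.0, -0.4, 1.5]
gripper_width: 0.259
grasp_force: 61.3
```

The reading a moment ago was unsettled, so I overshot by about 4.5 mm. I'll lift off, shift back and go down again.

send_rows([
  {"x": 0, "y": 0, "z": -0.4, "roll": 0},
  {"x": 0, "y": 0, "z": -0.4, "roll": 0},
  {"x": -0.08, "y": 0.21, "z": 0, "roll": 0},
  {"x": -0.08, "y": 0.22, "z": 0, "roll": 0},
  {"x": 0, "y": 0, "z": 0.3, "roll": 0},
  {"x": 0, "y": 0, "z": 0.3, "roll": 0},
  {"x": 0, "y": 0, "z": 0.2, "roll": 0},
  {"x": 0, "y": 0, "z": 0, "roll": 0},
  {"x": 0, "y": 0, "z": 0, "roll": 0},
  {"x": 0, "y": 0, "z": 0, "roll": 0},
])

```text
t: 10.35
eef_pos: [0.5592, -0.3458, 0.1032]
tcp_rot: [0.0, -0.09, 0.996, 0.0]
contact_force: [-0.6, 0.6, 1.4]
gripper_width: 0.265
grasp_force: 61.3
```

send_rows([
  {"x": 0, "y": 0, "z": 0.1, "roll": 0},
  {"x": 0, "y": 0, "z": 0.1, "roll": 0},
  {"x": 0, "y": 0, "z": 0.1, "roll": 0},
  {"x": 0, "y": 0, "z": 0.05, "roll": 0},
  {"x": 0, "y": 0, "z": 0, "roll": 0},
  {"x": 0, "y": 0, "z": 0, "roll": 0},
  {"x": 0, "y": 0, "z": 0, "roll": 0},
  {"x": 0, "y": 0, "z": 0, "roll": 0},
  {"x": 0, "y": 0, "z": 0, "roll": 0},
  {"x": 0, "y": 0, "z": 0, "roll": 0},
])

```text
t: 11.35
eef_pos: [0.5594, -0.346, 0.1004]
tcp_rot: [0.0, -0.09, 0.996, -0.0]
contact_force: [-1.7, 2.2, 6.3]
gripper_width: 0.256
grasp_force: 61.8
```

send_rows([
  {"x": 0, "y": 0, "z": 0.05, "roll": 0},
  {"x": 0, "y": 0, "z": 0.05, "roll": 0},
  {"x": 0, "y": 0, "z": 0, "roll": 0},
  {"x": 0, "y": 0, "z": 0, "roll": 0},
  {"x": 0, "y": 0, "z": 0, "roll": 0},
  {"x": 0, "y": 0, "z": 0, "roll": 0},
  {"x": 0, "y": 0, "z": 0, "roll": 0},
  {"x": 0, "y": 0, "z": 0, "roll": 0},
  {"x": 0, "y": 0, "z": 0, "roll": 0},
  {"x": 0, "y": 0, "z": 0, "roll": 0},
])

```text
t: 12.35
eef_pos: [0.5596, -0.3461, 0.1003]
tcp_rot: [0.001, -0.091, 0.996, -0.0]
contact_force: [-1.3, 3.2, 8.2]
gripper_width: 0.26
grasp_force: 62.2
```

send_rows([
  {"x": 0, "y": 0, "z": 0.1, "roll": 0},
  {"x": 0, "y": 0, "z": 0.1, "roll": 0},
  {"x": 0, "y": 0, "z": 0.05, "roll": 0},
  {"x": 0, "y": 0, "z": 0, "roll": 0},
  {"x": 0, "y": 0, "z": 0, "roll": 0},
  {"x": 0, "y": 0, "z": 0, "roll": 0},
  {"x": 0, "y": 0, "z": 0, "roll": 0},
  {"x": 0, "y": 0, "z": 0, "roll": 0},
  {"x": 0, "y": 0, "z": 0, "roll": 0},
  {"x": 0, "y": 0, "z": 0, "roll": 0},
])

```text
t: 13.35
eef_pos: [0.5602, -0.3464, 0.1003]
tcp_rot: [0.001, -0.091, 0.996, -0.001]
contact_force: [-4.8, 5.0, 16.1]
gripper_width: 0.257
grasp_force: 63.2
```

```bash
cat > look.py <<'E'
from h import *
import sys,pickle
o=r.get_obs();f=[o["contact_force"]];ims=[]
for i in range(2):ims.append(snapshot("wrist"));f.append(r.get_obs()["contact_force"])
print(r.get_obs()["t"],np.round(f,1),r.get_obs()["eef_pos"])
pickle.dump((o,ims),open(f"press_{sys.argv[1]}.pkl","wb"))
E
python3 look.py C; python3 - <<'E'
from h import *
import pickle
o,i=pickle.load(open("press_C.pkl","rb"));o4,i4=pickle.load(open("w4.pkl","rb"))
f=lambda a:cv2.resize(a[190:240,230:325][:,:,::-1],None,fx=8,fy=6,interpolation=2)
cv2.imwrite("pics/pc.png",np.vstack([f(i4),f(i[0])]))
E
```

```text
13.45 [[-4.8  5.  16.1]
 [-4.1  5.  16.7]
 [-3.7  4.6 17. ]] [ 0.56020239 -0.34641158  0.10032046]
```

View pics/pc.png

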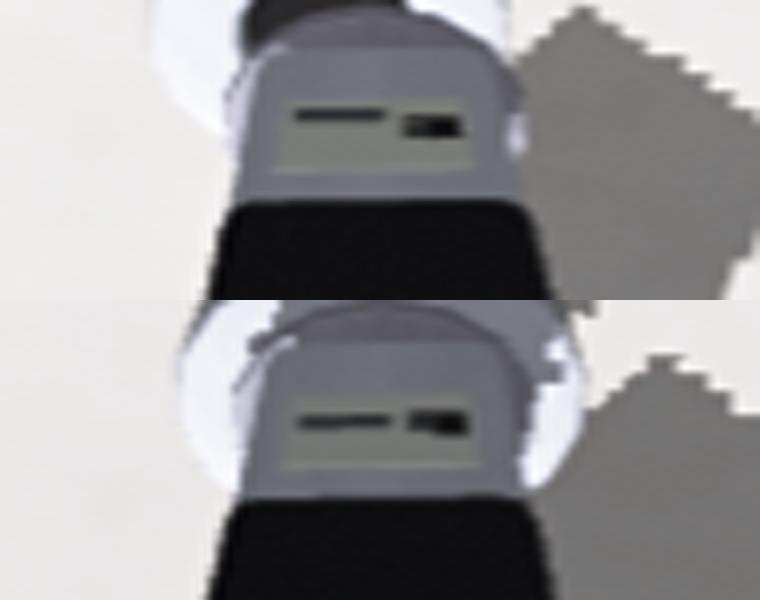

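Cushion C is seated at about 18 N and the foot is central on the rim. The left pointer bar moved only about 1 px against its panel: from (340,115) with the panel at 97–170, to (345,121) with the panel at 94–167. That suggests a small pin travel, to be compared with the others. On to cushion B.

send_rows([
  {"x": 0, "y": 0, "z": -1.0, "roll": 0},
  {"x": 0, "y": 0, "z": -2, "roll": 0},
  {"x": 0, "y": 0, "z": -2, "roll": 0},
  {"x": -0.14, "y": 4.1, "z": 0, "roll": 0},
  {"x": -0.14, "y": 4.1, "z": 0, "roll": 0},
  {"x": -0.14, "y": 4.1, "z": 0, "roll": 0},
  {"x": -0.14, "y": 4.1, "z": 0, "roll": 0},
  {"x": -0.14, "y": 4.1, "z": 0, "roll": 0},
  {"x": -0.14, "y": 4.1, "z": 0, "roll": 0},
  {"x": 0, "y": 0, "z": 0, "roll": 0},
])

```text
t: 14.45
eef_pos: [0.5211, -0.0977, 0.1445]
tcp_rot: [-0.001, -0.093, 0.996, 0.001]
contact_force: [-0.5, -0.4, -2.3]
gripper_width: 0.263
grasp_force: 60.9
```

send_rows([
  {"x": 0, "y": 0, "z": 0.8, "roll": 0},
  {"x": 0, "y": 0, "z": 0.8, "roll": 0},
  {"x": 0, "y": 0, "z": 0.8, "roll": 0},
  {"x": 0, "y": 0, "z": 0.6, "roll": 0},
  {"x": 0, "y": 0, "z": 0.5, "roll": 0},
  {"x": 0, "y": 0, "z": 0, "roll": 0},
  {"x": 0, "y": 0, "z": 0, "roll": 0},
  {"x": 0, "y": 0, "z": 0, "roll": 0},
  {"x": 0, "y": 0, "z": 0, "roll": 0},
  {"x": 0, "y": 0, "z": 0, "roll": 0},
])

```text
t: 15.45
eef_pos: [0.5233, -0.1025, 0.1113]
tcp_rot: [0.0, -0.091, 0.996, -0.0]
contact_force: [0.4, 0.3, -2.2]
gripper_width: 0.26
grasp_force: 60.9
```

```bash
python3 - <<'E'
from h import *
import pickle
o=r.get_obs();im=snapshot("wrist");pickle.dump((o,im),open("w5.pkl","wb"));print(o["eef_pos"],o["contact_force"],todo([.524,-.102,.1003]))
C=cam("wrist",o);p=proj(C,[.524,-.102,.034]);print("pred",p)
# bright rim left/right extents on rows near predicted centre
g=cv2.cvtColor(im,cv2.COLOR_RGB2GRAY)
for rr in range(int(p[1])-20,int(p[1])+22,4):print(rr,list(g[rr,225:335:3]))
E
```

```text
[ 0.52330046 -0.10246155  0.11127287] [ 0.4437057   0.31241972 -2.21621475] [-0.08  0.03  1.09]
pred [277.50704738 204.52974626]
184 [np.uint8(238), np.uint8(238), np.uint8(238), np.uint8(237), np.uint8(238), np.uint8(238), np.uint8(239), np.uint8(239), np.uint8(240), np.uint8(238), np.uint8(239), np.uint8(198), np.uint8(109), np.uint8(129), np.uint8(132), np.uint8(131), np.uint8(130), np.uint8(130), np.uint8(129), np.uint8(133), np.uint8(133), np.uint8(136), np.uint8(133), np.uint8(111), np.uint8(92), np.uint8(123), np.uint8(180), np.uint8(239), np.uint8(239), np.uint8(238), np.uint8(238), np.uint8(238), np.uint8(239), np.uint8(238), np.uint8(236), np.uint8(237), np.uint8(238)]
188 [np.uint8(238), np.uint8(238), np.uint8(238), np.uint8(238), np.uint8(238), np.uint8(239), np.uint8(238), np.uint8(239), np.uint8(238), np.uint8(238), np.uint8(240), np.uint8(111), np.uint8(239), np.uint8(222), np.uint8(128), np.uint8(129), np.uint8(126), np.uint8(130), np.uint8(130), np.uint8(132), np.uint8(131), np.uint8(129), np.uint8(130), np.uint8(129), np.uint8(110), np.uint8(118), np.uint8(193), np
[... 4455 characters left out ...]
), np.uint8(238), np.uint8(238), np.uint8(238), np.uint8(238), np.uint8(238), np.uint8(238), np.uint8(237), np.uint8(238), np.uint8(239), np.uint8(238)]
224 [np.uint8(123), np.uint8(121), np.uint8(123), np.uint8(122), np.uint8(123), np.uint8(123), np.uint8(121), np.uint8(123), np.uint8(122), np.uint8(123), np.uint8(123), np.uint8(118), np.uint8(25), np.uint8(24), np.uint8(22), np.uint8(18), np.uint8(18), np.uint8(18), np.uint8(18), np.uint8(17), np.uint8(14), np.uint8(14), np.uint8(14), np.uint8(51), np.uint8(241), np.uint8(238), np.uint8(238), np.uint8(238), np.uint8(238), np.uint8(238), np.uint8(238), np.uint8(238), np.uint8(238), np.uint8(238), np.uint8(237), np.uint8(237), np.uint8(238)]
```

send_rows([
  {"x": 0, "y": 0, "z": 0.4, "roll": 0},
  {"x": 0, "y": 0, "z": 0.2, "roll": 0},
  {"x": 0, "y": 0, "z": 0.1, "roll": 0},
  {"x": 0, "y": 0, "z": 0.1, "roll": 0},
  {"x": 0, "y": 0, "z": 0.1, "roll": 0},
  {"x": 0, "y": 0, "z": 0, "roll": 0},
  {"x": 0, "y": 0, "z": 0, "roll": 0},
  {"x": 0, "y": 0, "z": 0, "roll": 0},
  {"x": 0, "y": 0, "z": 0, "roll": 0},
  {"x": 0, "y": 0, "z": 0, "roll": 0},
])

```text
t: 16.5
eef_pos: [0.5231, -0.1024, 0.102]
tcp_rot: [0.0, -0.09, 0.996, -0.0]
contact_force: [0.8, 0.4, -0.3]
gripper_width: 0.258
grasp_force: 61.2
```

send_rows([
  {"x": 0, "y": 0, "z": 0.1, "roll": 0},
  {"x": 0, "y": 0, "z": 0.1, "roll": 0},
  {"x": 0, "y": 0, "z": 0.1, "roll": 0},
  {"x": 0, "y": 0, "z": 0.1, "roll": 0},
  {"x": 0, "y": 0, "z": 0.1, "roll": 0},
  {"x": 0, "y": 0, "z": 0, "roll": 0},
  {"x": 0, "y": 0, "z": 0, "roll": 0},
  {"x": 0, "y": 0, "z": 0, "roll": 0},
  {"x": 0, "y": 0, "z": 0, "roll": 0},
  {"x": 0, "y": 0, "z": 0, "roll": 0},
])

```text
t: 17.5
eef_pos: [0.5244, -0.1027, 0.1003]
tcp_rot: [0.001, -0.091, 0.996, -0.001]
contact_force: [-3.9, 1.5, 17.0]
gripper_width: 0.257
grasp_force: 63.1
```

```bash
python3 look.py B
```

```text
17.6 [[-3.9  1.5 17. ]
 [-4.4  2.1 15.7]
 [-5.   1.8 15.2]] [ 0.52442409 -0.1027205   0.10032721]
```

```bash
cat > prof.py <<'E'
from h import *
import pickle,glob
for f in["w5.pkl"]+sorted(glob.glob("press_*.pkl")):
    o,im=pickle.load(open(f,"rb"));im=im[0] if isinstance(im,list) else im
    g=cv2.cvtColor(im,cv2.COLOR_RGB2GRAY).astype(int)
    print(f);print(" bar  ",list(map(int,g[200:226,269:276].mean(1))));print(" panel",list(map(int,g[200:226,279:281].mean(1))))
E
python3 prof.py
```

```text
w5.pkl
 bar   [115, 115, 115, 115, 114, 115, 119, 120, 62, 49, 98, 120, 122, 121, 122, 122, 122, 126, 128, 116, 114, 116, 114, 54, 18, 14]
 panel [114, 113, 112, 113, 113, 113, 117, 122, 121, 100, 99, 99, 98, 119, 122, 123, 122, 128, 125, 115, 114, 115, 113, 54, 19, 14]
press_B.pkl
 bar   [115, 115, 115, 115, 115, 118, 122, 103, 56, 58, 116, 123, 122, 122, 122, 122, 123, 135, 118, 114, 115, 115, 91, 33, 14, 14]
 panel [114, 114, 114, 114, 114, 117, 123, 122, 115, 114, 115, 114, 122, 122, 122, 122, 124, 131, 117, 114, 115, 114, 71, 25, 14, 15]
press_C.pkl
 bar   [109, 109, 109, 109, 109, 111, 115, 117, 115, 65, 47, 85, 113, 116, 116, 116, 117, 125, 112, 109, 109, 109, 88, 32, 13, 13]
 panel [109, 109, 108, 108, 109, 112, 116, 117, 113, 102, 102, 108, 116, 116, 116, 116, 117, 129, 113, 109, 109, 109, 87, 32, 13, 13]
```

B reads soft: net force only 2 N just before seating, and the pointer barely moves. C's pointer moved about 1.6 px. I'll press A as well for completeness, going round by a nearer path to clear the tool cup.

send_rows([
  {"x": 0, "y": 0, "z": -1.0, "roll": 0},
  {"x": 0, "y": 0, "z": -2, "roll": 0},
  {"x": 0, "y": 0, "z": -2, "roll": 0},
  {"x": 0, "y": 4.1, "z": 0, "roll": 0},
  {"x": 0, "y": 4.1, "z": 0, "roll": 0},
  {"x": 0, "y": 4.1, "z": 0, "roll": 0},
  {"x": 0, "y": 4.1, "z": 0, "roll": 0},
  {"x": -1.77, "y": 3.8, "z": 0, "roll": 0},
  {"x": -1.77, "y": 3.8, "z": 0, "roll": 0},
  {"x": -1.77, "y": 3.8, "z": 0, "roll": 0},
])

```text
t: 18.6
eef_pos: [0.5248, 0.1821, 0.1464]
tcp_rot: [-0.0, -0.091, 0.996, -0.0]
contact_force: [0.7, -0.3, -1.8]
gripper_width: 0.263
grasp_force: 60.9
```

send_rows([
  {"x": -1.77, "y": 3.8, "z": 0, "roll": 0},
  {"x": 0, "y": 0, "z": 0, "roll": 0},
  {"x": 0, "y": 0, "z": 0.6, "roll": 0},
  {"x": 0, "y": 0, "z": 0.8, "roll": 0},
  {"x": 0, "y": 0, "z": 0.8, "roll": 0},
  {"x": 0, "y": 0, "z": 0.6, "roll": 0},
  {"x": 0, "y": 0, "z": 0.4, "roll": 0},
  {"x": 0, "y": 0, "z": 0.2, "roll": 0},
  {"x": 0, "y": 0, "z": 0, "roll": 0},
  {"x": 0, "y": 0, "z": 0, "roll": 0},
])

```text
t: 19.6
eef_pos: [0.536, 0.2212, 0.1132]
tcp_rot: [0.0, -0.09, 0.996, 0.0]
contact_force: [-0.4, 0.5, -2.0]
gripper_width: 0.261
grasp_force: 61.0
```

```bash
python3 - <<'E'
from h import *
import pickle
o=r.get_obs();im=snapshot("wrist");pickle.dump((o,im),open("w6.pkl","wb"));print(o["eef_pos"],o["contact_force"])
C=cam("wrist",o);p=proj(C,[.536,.222,.034]);print("pred",p)
a=im[150:240,220:340][:,:,::-1];_,ib=pickle.load(open("press_B.pkl","rb"));_,ic=pickle.load(open("press_C.pkl","rb"))
f=lambda q:cv2.resize(q[190:235,240:315][:,:,::-1],(395,240),interpolation=2)
cv2.imwrite("pics/w6.png",np.vstack([cv2.resize(a,(790,360),interpolation=2)[:,:],np.hstack([f(ib[0]),f(ic[0])])]))
E
```

```text
[0.53602854 0.22118264 0.11322283] [-0.40315806  0.5199073  -1.98918408]
pred [278.00521371 203.17067616]
```

View pics/w6.png

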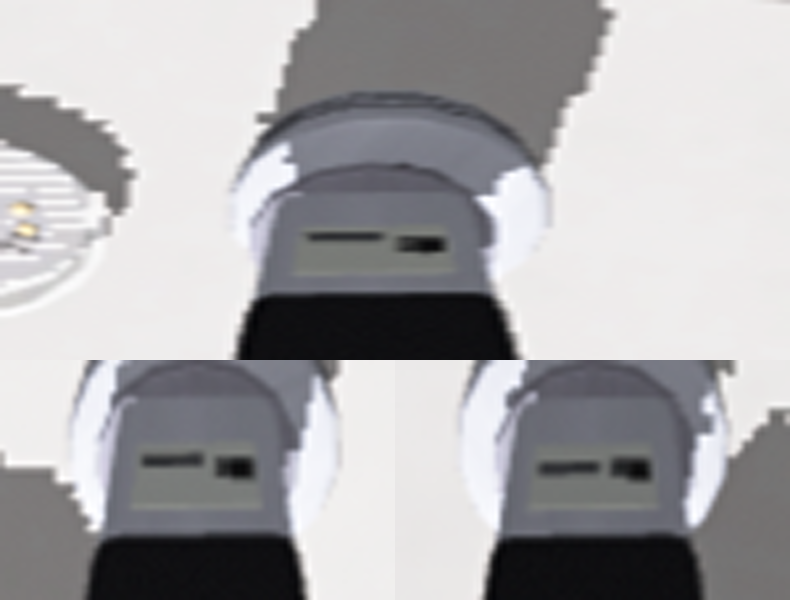

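The A rim (columns 232–550, centre 391) sits about 2 mm to +y of the foot (centre 372), so I correct by that. In the lower pictures the pressed bar is higher on B (461) than on C (468): B has less pin travel.

send_rows([
  {"x": 0, "y": 0.2, "z": 0.2, "roll": 0},
  {"x": 0, "y": 0, "z": 0.4, "roll": 0},
  {"x": 0, "y": 0, "z": 0.2, "roll": 0},
  {"x": 0, "y": 0, "z": 0.1, "roll": 0},
  {"x": 0, "y": 0, "z": 0.1, "roll": 0},
  {"x": 0, "y": 0, "z": 0.1, "roll": 0},
  {"x": 0, "y": 0, "z": 0, "roll": 0},
  {"x": 0, "y": 0, "z": 0, "roll": 0},
  {"x": 0, "y": 0, "z": 0, "roll": 0},
  {"x": 0, "y": 0, "z": 0, "roll": 0},
])

```text
t: 20.65
eef_pos: [0.5356, 0.2233, 0.1022]
tcp_rot: [0.0, -0.09, 0.996, 0.0]
contact_force: [-0.3, 0.3, 2.3]
gripper_width: 0.261
grasp_force: 61.5
```

send_rows([
  {"x": 0, "y": 0, "z": 0.1, "roll": 0},
  {"x": 0, "y": 0, "z": 0.1, "roll": 0},
  {"x": 0, "y": 0, "z": 0.1, "roll": 0},
  {"x": 0, "y": 0, "z": 0.1, "roll": 0},
  {"x": 0, "y": 0, "z": 0.1, "roll": 0},
  {"x": 0, "y": 0, "z": 0, "roll": 0},
  {"x": 0, "y": 0, "z": 0, "roll": 0},
  {"x": 0, "y": 0, "z": 0, "roll": 0},
  {"x": 0, "y": 0, "z": 0, "roll": 0},
  {"x": 0, "y": 0, "z": 0, "roll": 0},
])

```text
t: 21.65
eef_pos: [0.5369, 0.2235, 0.1004]
tcp_rot: [0.002, -0.091, 0.996, 0.0]
contact_force: [-3.5, -1.3, 16.5]
gripper_width: 0.262
grasp_force: 63.2
```

```bash
python3 look.py A; python3 prof.py
```

```text
21.75 [[-3.5 -1.3 16.5]
 [-4.6 -1.2 15.7]
 [-3.6 -0.6 15.9]] [0.53688974 0.22345898 0.10039838]
w5.pkl
 bar   [115, 115, 115, 115, 114, 115, 119, 120, 62, 49, 98, 120, 122, 121, 122, 122, 122, 126, 128, 116, 114, 116, 114, 54, 18, 14]
 panel [114, 113, 112, 113, 113, 113, 117, 122, 121, 100, 99, 99, 98, 119, 122, 123, 122, 128, 125, 115, 114, 115, 113, 54, 19, 14]
press_A.pkl
 bar   [114, 114, 113, 114, 114, 117, 120, 121, 103, 55, 52, 113, 121, 120, 120, 120, 120, 129, 115, 112, 113, 113, 83, 30, 14, 14]
 panel [112, 111, 111, 112, 112, 118, 120, 120, 99, 97, 97, 97, 118, 120, 120, 120, 124, 129, 115, 111, 112, 111, 69, 25, 14, 14]
press_B.pkl
 bar   [115, 115, 115, 115, 115, 118, 122, 103, 56, 58, 116, 123, 122, 122, 122, 122, 123, 135, 118, 114, 115, 115, 91, 33, 14, 14]
 panel [114, 114, 114, 114, 114, 117, 123, 122, 115, 114, 115, 114, 122, 122, 122, 122, 124, 131, 117, 114, 115, 114, 71, 25, 14, 15]
press_C.pkl
 bar   [109, 109, 109, 109, 109, 111, 115, 117, 115, 65, 47, 85, 113, 116, 116, 116, 117, 125, 112, 109, 109, 109, 88, 32, 13, 13]
 panel [109, 109, 108, 108, 109, 112, 116, 117, 113, 102, 102, 108, 116, 116, 116, 116, 117, 129, 113, 109, 109, 109, 87, 32, 13, 13]
```

A's net force before seating is 4.3 N and its pointer travel is larger, much like C. B is the soft one. Returning the gauge.

send_rows([
  {"x": 0, "y": 0, "z": -1.0, "roll": 0},
  {"x": 0, "y": 0, "z": -2, "roll": 0},
  {"x": 0, "y": 0, "z": -2.5, "roll": 0},
  {"x": 1.4, "y": -4.1, "z": 0, "roll": 0},
  {"x": 1.4, "y": -4.1, "z": 0, "roll": 0},
  {"x": 1.4, "y": -4.1, "z": 0, "roll": 0},
  {"x": 1.4, "y": -4.1, "z": 0, "roll": 0},
  {"x": 1.4, "y": -4.1, "z": 0, "roll": 0},
  {"x": 1.4, "y": -4.1, "z": 0, "roll": 0},
  {"x": 1.4, "y": -4.1, "z": 0, "roll": 0},
])

```text
t: 22.75
eef_pos: [0.489, -0.0784, 0.1506]
tcp_rot: [-0.001, -0.091, 0.996, 0.0]
contact_force: [0.8, 0.2, -2.1]
gripper_width: 0.264
grasp_force: 61.0
```

send_rows([
  {"x": 0.58, "y": -4.6, "z": 0, "roll": 0},
  {"x": 0.58, "y": -4.6, "z": 0, "roll": 0},
  {"x": 0.58, "y": -4.6, "z": 0, "roll": 0},
  {"x": 0.58, "y": -4.6, "z": 0, "roll": 0},
  {"x": 0.58, "y": -4.6, "z": 0, "roll": 0},
  {"x": 0.58, "y": -4.6, "z": 0, "roll": 0},
  {"x": 0.58, "y": -4.6, "z": 0, "roll": 0},
  {"x": 0.58, "y": -4.6, "z": 0, "roll": 0},
  {"x": 0, "y": 0, "z": 0, "roll": 0},
  {"x": 0, "y": 0, "z": 0, "roll": 0},
])

```text
t: 23.75
eef_pos: [0.5099, -0.4474, 0.1494]
tcp_rot: [-0.001, -0.089, 0.996, 0.002]
contact_force: [-0.4, 1.2, -2.7]
gripper_width: 0.26
grasp_force: 61.0
```

```bash
python3 - <<'E'
from h import *
im=snapshot("wrist");cv2.imwrite("pics/w7.png",im[:,:,::-1]);o=r.get_obs();print(o["eef_pos"],o["contact_force"],o["joint_pos"],o["tcp_rot"]);print(todo([.5113,-.447,.0785]))
p=proj(cam("wrist",o),[.5113,-.447,.036]);print(p)
E
```

```text
[ 0.51027982 -0.44615984  0.14985395] [-0.37406885  0.34085719 -1.54872054] [-8.46084584e-01  4.65110693e-01  1.31235317e+00  2.17687286e-04
  1.36826491e+00 -2.59749626e+00] [-0.0011399  -0.09016276  0.99592489  0.00172883]
[-0.1  -0.13  7.13]
[275.66955336 194.02626396]
```

send_rows([
  {"x": 0, "y": 0, "z": 0.8, "roll": 0},
  {"x": 0, "y": 0, "z": 0.8, "roll": 0},
  {"x": 0, "y": 0, "z": 0.8, "roll": 0},
  {"x": 0, "y": 0, "z": 0.6, "roll": 0},
  {"x": 0, "y": 0, "z": 0, "roll": 0},
  {"x": 0, "y": 0, "z": 0, "roll": 0},
  {"x": 0, "y": 0, "z": 0, "roll": 0},
  {"x": 0, "y": 0, "z": 0, "roll": 0},
  {"x": 0, "y": 0, "z": 0, "roll": 0},
  {"x": 0, "y": 0, "z": 0, "roll": 0},
])

```text
t: 24.8
eef_pos: [0.5115, -0.4473, 0.1222]
tcp_rot: [0.0, -0.09, 0.996, -0.0]
contact_force: [-0.2, -0.3, -1.4]
gripper_width: 0.259
grasp_force: 61.0
```

```bash
python3 - <<'E'
from h import *
im=snapshot("wrist");o=r.get_obs();print(o["eef_pos"],todo([.5113,-.447,.0803]))
C=cam("wrist",o);print(proj(C,[.5113,-.447,.036]))
a=im[140:260,210:350][:,:,::-1];s=snapshot("side");S=cam("side");print(proj(S,[.5113,-.447,.036]));b=s[260:350,320:400][:,:,::-1]
z=np.zeros((480,800,3),np.uint8);z[:408,:476]=cv2.resize(a,(476,408),interpolation=2);z[:360,478:798]=cv2.resize(b,(320,360),interpolation=2);cv2.imwrite("pics/w8.png",z)
g=cv2.cvtColor(im,cv2.COLOR_RGB2HSV)
E
```

```text
[ 0.51141316 -0.44728958  0.12207929] [0.01 0.03 4.18]
[277.46382831 200.82638451]
[358.38725663 317.27948748]
```

View pics/w8.png

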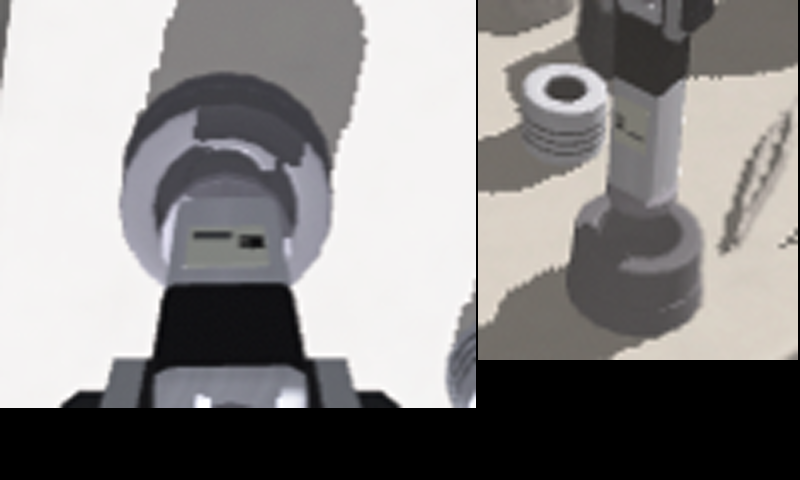

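The stand ring is centred at crop column 227 and row 208 (full-size row 201), matching the prediction of (277,201). The gauge is at column 230, so it's well aligned. Lowering. That was my last view.

send_rows([
  {"x": 0, "y": 0, "z": 0.6, "roll": 0},
  {"x": 0, "y": 0, "z": 0.8, "roll": 0},
  {"x": 0, "y": 0, "z": 0.8, "roll": 0},
  {"x": 0, "y": 0, "z": 0.8, "roll": 0},
  {"x": 0, "y": 0, "z": 0.6, "roll": 0},
  {"x": 0, "y": 0, "z": 0.3, "roll": 0},
  {"x": 0, "y": 0, "z": 0, "roll": 0},
  {"x": 0, "y": 0, "z": 0, "roll": 0},
  {"x": 0, "y": 0, "z": 0, "roll": 0},
  {"x": 0, "y": 0, "z": 0, "roll": 0},
])

```text
t: 25.9
eef_pos: [0.5117, -0.4475, 0.0835]
tcp_rot: [0.0, -0.09, 0.996, -0.0]
contact_force: [0.4, -0.8, -2.7]
gripper_width: 0.26
grasp_force: 61.0
```

send_rows([
  {"x": 0, "y": 0, "z": 0.1, "roll": 0},
  {"x": 0, "y": 0, "z": 0.1, "roll": 0},
  {"x": 0, "y": 0, "z": 0.1, "roll": 0},
  {"x": 0, "y": 0, "z": 0, "roll": 0},
  {"x": 0, "y": 0, "z": 0, "roll": 0},
  {"x": 0, "y": 0, "z": 0, "roll": 0},
  {"x": 0, "y": 0, "z": 0, "roll": 0},
  {"x": 0, "y": 0, "z": 0, "roll": 0},
  {"x": 0, "y": 0, "z": 0, "roll": 0},
  {"x": 0, "y": 0, "z": 0, "roll": 0},
])

```text
t: 26.9
eef_pos: [0.5114, -0.4472, 0.0799]
tcp_rot: [0.0, -0.09, 0.996, 0.0]
contact_force: [0.8, 0.4, -2.6]
gripper_width: 0.257
grasp_force: 61.0
```

send_rows([
  {"x": 0, "y": 0, "z": 0.1, "roll": 0},
  {"x": 0, "y": 0, "z": 0.1, "roll": 0},
  {"x": 0, "y": 0, "z": 0, "roll": 0},
  {"x": 0, "y": 0, "z": 0, "roll": 0},
  {"x": 0, "y": 0, "z": 0, "roll": 0},
  {"x": 0, "y": 0, "z": 0, "roll": 0},
  {"x": 0, "y": 0, "z": 0, "roll": 0},
  {"x": 0, "y": 0, "z": 0, "roll": 0},
  {"x": 0, "y": 0, "z": 0, "roll": 0},
  {"x": 0, "y": 0, "z": 0, "roll": 0},
])

```text
t: 27.9
eef_pos: [0.5116, -0.4474, 0.0784]
tcp_rot: [0.0, -0.09, 0.996, -0.0]
contact_force: [-1.5, 0.4, 4.4]
gripper_width: 0.262
grasp_force: 61.8
```

send_rows([
  {"x": 0, "y": 0, "z": 0, "roll": 0},
  {"x": 0, "y": 0, "z": 0, "roll": 0},
  {"x": 0, "y": 0, "z": 0, "roll": 0},
  {"x": 0, "y": 0, "z": 0, "roll": 0},
  {"x": 0, "y": 0, "z": 0, "roll": 0},
  {"x": 0, "y": 0, "z": 0, "roll": 0},
  {"x": 0, "y": 0, "z": 0, "roll": 0},
  {"x": 0, "y": 0, "z": 0, "roll": 0},
  {"x": 0, "y": 0, "z": 0, "roll": 0},
  {"x": 0, "y": 0, "z": 0, "roll": 0},
], gripper=1)

```text
t: 28.9
eef_pos: [0.5114, -0.4472, 0.0779]
tcp_rot: [0.0, -0.09, 0.996, -0.0]
contact_force: [-0.3, 0.1, 0.8]
gripper_width: 1.001
grasp_force: 0.0
```

send_rows([
  {"x": 0, "y": 0, "z": -1, "roll": 0},
  {"x": 0, "y": 0, "z": -2, "roll": 0},
  {"x": 0, "y": 0, "z": -3, "roll": 0},
  {"x": 0, "y": 0, "z": -3, "roll": 0},
  {"x": 0, "y": 0, "z": -3, "roll": 0},
  {"x": 0, "y": 4, "z": 0, "roll": 0},
  {"x": 0, "y": 4, "z": 0, "roll": 0},
  {"x": 0, "y": 4, "z": 0, "roll": 0},
  {"x": 0, "y": 4, "z": 0, "roll": 0},
  {"x": 0, "y": 0, "z": 0, "roll": 0},
])

```text
t: 29.9
eef_pos: [0.4816, -0.285, 0.1983]
tcp_rot: [-0.0, -0.092, 0.996, 0.001]
contact_force: [0.2, -0.1, -0.6]
gripper_width: 0.998
grasp_force: 0.0
```

send_rows([
  {"x": -1.05, "y": 1.3, "z": 0, "roll": 0},
  {"x": -1.05, "y": 1.3, "z": 0, "roll": 0},
  {"x": -1.05, "y": 1.3, "z": 0, "roll": 0},
  {"x": -1.05, "y": 1.3, "z": 0, "roll": 0},
  {"x": 0, "y": 0, "z": 0, "roll": 0},
  {"x": 0, "y": 0, "z": 0, "roll": 0},
  {"x": 0, "y": 0, "z": 0, "roll": 0},
  {"x": 0, "y": 0, "z": 0, "roll": 0},
  {"x": 0, "y": 0, "z": 0, "roll": 0},
  {"x": 0, "y": 0, "z": 0, "roll": 0},
])

```text
t: 30.9
eef_pos: [0.5143, -0.2315, 0.1979]
tcp_rot: [-0.0, -0.09, 0.996, -0.0]
contact_force: [0.1, 0.2, -0.4]
gripper_width: 0.999
grasp_force: 0.0
```

```bash
python3 - <<'E'
from h import *
import pickle
o=r.get_obs();im=snapshot("wrist");pickle.dump((o,im),open("w9.pkl","wb"));print(o["eef_pos"])
C=cam("wrist",o)
for z in(.01,.051):print(z,proj(C,[.526,-.231,z]))
hsv=cv2.cvtColor(im,cv2.COLOR_RGB2HSV);p=proj(C,[.526,-.231,.051]).astype(int)
print("hsv col",[tuple(map(int,hsv[y,p[0]])) for y in range(p[1]-55,p[1]+45,4)])
m=cv2.inRange(hsv,(15,80,80),(35,255,255));cs=cv2.findContours(m,0,1)[0]
for c in cs:
    if cv2.contourArea(c)>200:print(cv2.boundingRect(c),cv2.contourArea(c))
for nm,b in(("B",[.524,-.102,.034]),("C",[.5595,-.346,.034])):
    q=proj(C,b);print(nm,q)
    try:
        z=plug(im,q);print(z,plane(C,z[0],.034))
    except Exception as e:print(e)
E
```

```text
[ 0.51427003 -0.23146591  0.19788912]
0.01 [275.77663259 186.61691264]
0.051 [275.62210546 195.3719064 ]
hsv col [(10, 3, 232), (10, 3, 233), (0, 5, 208), (8, 7, 142), (170, 7, 111), (0, 2, 110), (10, 7, 108), (12, 141, 83), (13, 143, 82), (19, 148, 105), (18, 148, 119), (19, 149, 135), (22, 137, 237), (22, 134, 239), (22, 135, 239), (22, 133, 240), (22, 134, 241), (26, 108, 254), (165, 2, 229), (0, 2, 229), (10, 3, 230), (0, 3, 230), (10, 3, 231), (10, 3, 232), (0, 5, 108)]
(113, 395, 28, 25) 414.5
(208, 298, 21, 26) 371.0
(263, 173, 34, 38) 980.0
B [381.50434122 208.66529731]
((381.3419532775879, 207.60206031799316), (14.315375328063965, 16.024181365966797)) [ 0.52273915 -0.1025766   0.034     ]
C [175.86494451 201.56382487]
((175.57461547851562, 200.7580451965332), (14.594592094421387, 16.211078643798828)) [ 0.55855802 -0.34642513  0.034     ]
```

```bash
python3 - <<'E'
from h import *
import pickle
def topf(im,p,rad=35):
    x,y=map(int,p);h=cv2.cvtColor(im,cv2.COLOR_RGB2HSV)[y-rad:y+rad,x-rad:x+rad]
    m=cv2.inRange(h,(15,70,215),(35,255,255));c=max(cv2.findContours(m,0,1)[0],key=cv2.contourArea)
    (a,b),ax,_=cv2.fitEllipse(cv2.convexHull(c));return (a+x-rad,b+y-rad),ax,[v+w for v,w in zip(cv2.boundingRect(c),(x-rad,y-rad,0,0))]
o2,i2=pickle.load(open("w2.pkl","rb"));o,im=pickle.load(open("w9.pkl","rb"))
a=topf(i2,(447,182));b=topf(im,(280,195));print(a,b)
print(tri(cam("wrist",o2),a[0],cam("wrist",o),b[0]));X=plane(cam("wrist",o),b[0],.051);print(X,plane(cam("wrist",o2),a[0],.051))
print(todo([X[0],X[1],.012],o))
E
```

```text
((443.35836029052734, 187.39137268066406), (23.366395950317383, 33.235626220703125), [428, 175, 31, 26]) ((278.98779296875, 197.99292373657227), (25.786399841308594, 30.499855041503906), [264, 185, 31, 26])
(array([ 0.52916565, -0.22643283,  0.04669167]), np.float64(0.0007144760657365117))
[ 0.52832071 -0.22674561  0.051     ] [ 0.52718499 -0.2286533   0.051     ]
[-1.47  0.21 18.59]
```

send_rows([
  {"x": -0.72, "y": 0.09, "z": 1, "roll": 0},
  {"x": -0.71, "y": 0.09, "z": 2, "roll": 0},
  {"x": 0, "y": 0, "z": 2.4, "roll": 0},
  {"x": 0, "y": 0, "z": 2.4, "roll": 0},
  {"x": 0, "y": 0, "z": 2.4, "roll": 0},
  {"x": 0, "y": 0, "z": 2.4, "roll": 0},
  {"x": 0, "y": 0, "z": 2.4, "roll": 0},
  {"x": 0, "y": 0, "z": 1.8, "roll": 0},
  {"x": 0, "y": 0, "z": 1, "roll": 0},
  {"x": 0, "y": 0, "z": 0, "roll": 0},
])

```text
t: 31.95
eef_pos: [0.5269, -0.2256, 0.0177]
tcp_rot: [-0.002, -0.091, 0.996, 0.001]
contact_force: [0.1, 0.5, 0.1]
gripper_width: 0.997
grasp_force: 0.0
```

send_rows([
  {"x": 0, "y": 0, "z": 0, "roll": 0},
  {"x": 0, "y": 0, "z": 0, "roll": 0},
  {"x": 0, "y": 0, "z": 0, "roll": 0},
  {"x": 0, "y": 0, "z": 0, "roll": 0},
  {"x": 0, "y": 0, "z": 0, "roll": 0},
  {"x": 0, "y": 0, "z": 0, "roll": 0},
  {"x": 0, "y": 0, "z": 0, "roll": 0},
  {"x": 0, "y": 0, "z": 0, "roll": 0},
  {"x": 0, "y": 0, "z": 0, "roll": 0},
  {"x": 0, "y": 0, "z": 0, "roll": 0},
], gripper=0, grip_force=50)

```text
t: 32.95
eef_pos: [0.5291, -0.2245, 0.0222]
tcp_rot: [0.001, -0.09, 0.996, 0.002]
contact_force: [-1.7, 8.5, 11.8]
gripper_width: 0.001
grasp_force: 5.8
```

The gripper shut fully, so it missed the weight or squeezed it out. I'll look numerically before moving anything.

```bash
cat > bm.py <<'E'
from h import *
def blobs(n,im,amin=8):
    hsv=cv2.cvtColor(im,cv2.COLOR_RGB2HSV);m=cv2.inRange(hsv,(15,100,90),(32,255,255))
    for c in cv2.findContours(m,0,1)[0]:
        if cv2.contourArea(c)>amin:print(" ",n,cv2.boundingRect(c),cv2.contourArea(c))
if __name__=="__main__":
    o=r.get_obs();print(o["eef_pos"],o["contact_force"],o["ft_torque"],o["gripper_width"],o["grasp_force"])
    for n in("side","top"):
        print("before");blobs(n,cv2.cvtColor(cv2.imread(f"pics/{n}0.png"),4))
        im=snapshot(n);cv2.imwrite(f"pics/{n}_now.png",im[:,:,::-1]);print("now");blobs(n,im)
    im=snapshot("wrist");cv2.imwrite("pics/wnow.png",im[:,:,::-1]);blobs("wrist",im,30)
    o=r.get_obs();C=cam("wrist",o);
    for z in(.02,.051):print(proj(C,[.528,-.227,z]),proj(cam("top"),[.528,-.227,z]),proj(cam("side"),[.528,-.227,z]))
E
python3 bm.py
```

```text
[ 0.52909811 -0.22451222  0.0221824 ] [-1.67389993  8.53331007 11.77814634] [1.41250146 0.41584761 0.01489151] 0.0012603844655094468 5.834762274316745
before
  side (510, 338, 6, 5) 14.0
  side (286, 252, 18, 23) 321.0
  side (367, 243, 11, 15) 114.0
  side (409, 204, 40, 55) 1487.5
  side (284, 152, 3, 17) 13.0
  side (204, 127, 21, 11) 78.5
  side (95, 125, 5, 8) 19.5
now
  side (510, 338, 6, 5) 14.0
  side (286, 253, 18, 22) 293.0
  side (367, 243, 11, 15) 113.0
  side (409, 204, 40, 55) 1463.0
  side (204, 127, 21, 12) 82.5
  side (95, 125, 5, 8) 19.5
before
  top (316, 219, 13, 12) 100.5
  top (482, 199, 23, 18) 56.5
  top (480, 190, 7, 14) 14.0
  top (480, 174, 53, 43) 565.0
  top (335, 165, 8, 7) 33.5
  top (524, 151, 36, 67) 874.5
  top (475, 130, 53, 18) 272.5
  top (365, 121, 13, 12) 54.5
  top (0, 86, 4, 24) 40.0
now
  top (496, 210, 10, 7) 8.5
  top (521, 209, 13, 8) 19.0
  top (486, 198, 9, 19) 39.5
  top (479, 187, 7, 15) 11.5
  top (335, 165, 8, 7) 32.5
  top (479, 155, 81, 62) 1483.5
  top (475, 139, 7, 6) 9.0
  top (511, 132, 17, 7) 12.0
  top (476, 130, 36, 17) 289.0
  top (365, 121, 13, 12) 49.5
  top (0, 86, 4, 21) 40.0
  wrist (238, 201, 69, 72) 2743.0
[273.55515745 236.11519099] [321.88611375 226.8476983 ] [294.28727628 266.33766814]
[273.09245127 259.11606141] [323.11944113 225.59434165] [294.15152778 254.69518649]
```

```bash
python3 - <<'E'
from h import *
import pickle
g=lambda im:cv2.cvtColor(im,cv2.COLOR_RGB2GRAY)
_,a=pickle.load(open("w9.pkl","rb"));_,c=pickle.load(open("press_B.pkl","rb"));b=cv2.cvtColor(cv2.imread("pics/wnow.png"),4)
for n,i in(("open w9",a),("gripped gauge",c[0]),("now",b)):
    k=g(i)<75;print(n)
    for y in(250,265,280,300,320,340):
        xs=np.flatnonzero(np.diff(np.r_[0,k[y].astype(int),0]));print(y,[(int(p),int(q)) for p,q in zip(xs[::2],xs[1::2]) if q-p>5])
# brass rows width now
hsv=cv2.cvtColor(b,cv2.COLOR_RGB2HSV);m=cv2.inRange(hsv,(15,70,70),(35,255,255))
for y in range(196,300,6):
    x=np.flatnonzero(m[y,200:350]);print(y,(200+x.min(),200+x.max(),len(x)) if len(x) else None,tuple(map(int,b[y,273])))
E
```

```text
open w9
250 [(185, 193), (195, 226), (387, 406), (460, 481)]
265 [(178, 191), (320, 346), (365, 377)]
280 [(149, 158), (168, 193), (318, 349), (363, 387), (398, 408)]
300 [(68, 79), (130, 147), (157, 190), (366, 398), (409, 425)]
320 [(53, 181), (324, 330), (331, 371), (375, 503), (512, 518), (524, 532)]
340 [(35, 187), (255, 268), (324, 370), (372, 520), (529, 538)]
gripped gauge
250 [(36, 78), (390, 430)]
265 [(32, 89), (226, 238), (249, 255), (300, 307), (317, 330), (404, 429)]
280 [(54, 78), (205, 235), (246, 256), (300, 308), (320, 334)]
300 [(154, 254), (283, 296), (301, 401)]
320 [(123, 247), (283, 292), (309, 354), (375, 433)]
340 [(91, 155), (164, 245), (296, 358), (375, 390), (402, 468)]
now
250 [(60, 88), (274, 281)]
265 [(64, 91), (250, 263), (274, 282), (293, 306), (456, 485)]
280 [(247, 263), (274, 282), (293, 309), (459, 477)]
300 [(136, 143), (179, 376)]
320 [(119, 274), (282, 343), (346, 412), (469, 486)]
340 [(104, 178), (191, 272), (284, 341), (346, 365), (378, 497)]
196 None (92, 63, 42)
202 (np.int64(267), np.int64(281), 15) (115, 89, 50)
208 (np.int64(255), np.int64(294), 40) (120, 94, 51)
214 (np.int64(251), np.int64(300), 50) (122, 95, 52)
220 (np.int64(247), np.int64(302), 56) (126, 98, 53)
226 (np.int64(245), np.int64(304), 60) (137, 108, 59)
232 (np.int64(242), np.int64(305), 64) (149, 117, 64)
238 (np.int64(240), np.int64(305), 66) (136, 107, 57)
244 (np.int64(239), np.int64(306), 68) (136, 107, 60)
250 (np.int64(238), np.int64(306), 42) (91, 93, 100)
256 (np.int64(239), np.int64(304), 18) (87, 89, 95)
262 (np.int64(240), np.int64(249), 10) (86, 88, 94)
268 (np.int64(244), np.int64(248), 5) (83, 85, 91)
274 None (80, 82, 87)
280 None (86, 86, 93)
286 None (91, 92, 99)
292 None (25, 26, 29)
298 None (25, 26, 29)
```

```bash
python3 - <<'E'
from h import *
b=cv2.cvtColor(cv2.imread("pics/wnow.png"),4);o=r.get_obs();C=cam("wrist",o)
for X in([.5228,-.1026,.034],[.559,-.346,.034]):
    p=proj(C,X);print(p)
    try:print(plug(b,p,40),plane(C,plug(b,p,40)[0],.034))
    except Exception as e:print(e)
for n in("TCP",):print(n,proj(C,o["eef_pos"]))
# side & top: what changed vs start, in the gripper area
for n in("side","top"):
    a=cv2.imread(f"pics/{n}0.png").astype(int);c=cv2.imread(f"pics/{n}_now.png").astype(int)
    S=cam(n);print(n,"TCP px",proj(S,o["eef_pos"]),"weight top/base",proj(S,[.528,-.227,.051]),proj(S,[.528,-.227,.013]))
    d=(abs(a-c).max(2)>40)
    if n=="side":
        for y in range(236,285,3):
            xs=np.flatnonzero(np.diff(np.r_[0,d[y,240:350].astype(int),0]))+240;print(y,[(int(p),int(q)) for p,q in zip(xs[::2],xs[1::2]) if q-p>1], [tuple(map(int,c[y,x])) for x in(290,295,300)])
E
```

```text
[469.38564979 269.19962988]
((469.14556884765625, 268.58367919921875), (24.925874710083008, 31.697011947631836)) [ 0.52241004 -0.10293231  0.034     ]
[ 75.51508884 257.93942658]
((75.03865051269531, 256.55501556396484), (26.14089584350586, 32.81930160522461)) [ 0.55808217 -0.34626903  0.034     ]
TCP [277.1077308  239.67880363]
side TCP px [294.0068369  264.86534736] weight top/base [294.15152778 254.69518649] [294.31713792 268.91551667]
236 [(286, 299), (309, 311)] [(53, 54, 57), (52, 53, 55), (51, 51, 54)]
239 [(287, 307)] [(68, 68, 71), (51, 51, 54), (50, 52, 54)]
242 [(288, 301)] [(76, 76, 79), (50, 52, 54), (52, 53, 56)]
245 [(295, 301)] [(76, 76, 79), (56, 57, 59), (56, 56, 59)]
248 [(295, 301)] [(80, 80, 83), (56, 57, 59), (57, 57, 60)]
251 [(291, 301)] [(80, 79, 82), (56, 57, 60), (112, 116, 121)]
254 [(288, 298)] [(66, 83, 96), (85, 86, 88), (101, 190, 233)]
257 [(285, 287), (290, 294)] [(60, 99, 122), (87, 173, 220), (97, 196, 238)]
260 [(285, 287)] [(61, 99, 123), (74, 130, 165), (85, 164, 210)]
263 [(285, 287)] [(62, 99, 123), (62, 102, 128), (66, 110, 138)]
266 [] [(62, 99, 122), (62, 102, 127), (66, 112, 140)]
269 [] [(63, 100, 123), (63, 103, 128), (68, 114, 144)]
272 [] [(64, 93, 111), (66, 89, 103), (70, 115, 142)]
275 [(272, 274)] [(58, 76, 99), (67, 95, 130), (68, 96, 131)]
278 [] [(58, 76, 99), (61, 78, 102), (61, 80, 104)]
281 [(253, 256), (257, 265)] [(101, 107, 113), (152, 161, 170), (192, 204, 212)]
284 [(257, 267), (279, 281)] [(196, 207, 215), (196, 205, 214), (193, 204, 212)]
top TCP px [321.18745807 226.40184797] weight top/base [323.11944113 225.59434165] [321.61604272 227.12214744]
```

The masks show the arm where expected and the weight unmoved in its nest (side bounding box unchanged). The shut fingers overlap the weight's top. I'll back out gently straight up, watching the force.

send_rows([
  {"x": 0, "y": 0, "z": -0.2, "roll": 0},
  {"x": 0, "y": 0, "z": -0.2, "roll": 0},
  {"x": 0, "y": 0, "z": -0.2, "roll": 0},
  {"x": 0, "y": 0, "z": -0.2, "roll": 0},
  {"x": 0, "y": 0, "z": 0, "roll": 0},
  {"x": 0, "y": 0, "z": 0, "roll": 0},
  {"x": 0, "y": 0, "z": 0, "roll": 0},
  {"x": 0, "y": 0, "z": 0, "roll": 0},
  {"x": 0, "y": 0, "z": 0, "roll": 0},
  {"x": 0, "y": 0, "z": 0, "roll": 0},
])

```text
t: 34.1
eef_pos: [0.5282, -0.2267, 0.0278]
tcp_rot: [-0.0, -0.09, 0.996, 0.0]
contact_force: [-0.2, 0.6, 0.7]
gripper_width: 0.002
grasp_force: 0.0
```

```bash
python3 bm.py | grep -v before | tail -22; python3 -c "
from h import *
print(r.get_obs())"
```

```text
side (95, 125, 5, 8) 18.5
  top (316, 219, 13, 12) 100.5
  top (482, 199, 23, 18) 56.5
  top (480, 190, 7, 14) 14.0
  top (480, 174, 53, 43) 565.0
  top (335, 165, 8, 7) 33.5
  top (524, 151, 36, 67) 874.5
  top (475, 130, 53, 18) 272.5
  top (365, 121, 13, 12) 54.5
  top (0, 86, 4, 24) 40.0
now
  top (492, 210, 11, 7) 11.0
  top (480, 196, 15, 21) 50.0
  top (482, 175, 54, 42) 531.0
  top (335, 165, 8, 7) 32.5
  top (521, 152, 39, 66) 891.0
  top (475, 130, 43, 16) 259.5
  top (365, 121, 13, 12) 57.0
  top (0, 86, 4, 26) 39.0
  wrist (246, 200, 67, 65) 2641.5
[276.73331804 234.43915019] [321.88611375 226.8476983 ] [294.28727628 266.33766814]
[276.67520787 256.24643986] [323.11944113 225.59434165] [294.15152778 254.69518649]
{'t': 34.25, 'joint_pos': array([-5.55978310e-01,  4.06256176e-01,  1.67937161e+00,  5.70658633e-06,
        1.05600608e+00, -2.30794256e+00]), 'qd': array([-0.00022965, -0.00216605, -0.00087412, -0.00093155,  0.00198236,
       -0.00043201]), 'joint_efforts': array([-3.79286008e-03, -4.13970494e+01, -2.38631505e+01, -5.35408963e-04,
        8.23286682e-04,  5.90030723e-06]), 'eef_pos': array([ 0.52819646, -0.22671348,  0.02786658]), 'tcp_rot': array([-1.49497385e-05, -9.04587325e-02,  9.95900204e-01,  1.43954649e-05]), 'contact_force': array([-0.99875012,  0.35897104,  0.32601451]), 'ft_torque': array([-0.00652566,  0.0695962 , -0.02181971]), 'grasp_force': 0.0, 'gripper_width': 0.003664633094366377}
```

Shut and unloaded just above the weight, so I'll rise, open and re-measure the weight from two heights.

send_rows([
  {"x": 0, "y": 0, "z": -0.6, "roll": 0},
  {"x": 0, "y": 0, "z": -1, "roll": 0},
  {"x": 0, "y": 0, "z": -1.4, "roll": 0},
  {"x": 0, "y": 0, "z": -2, "roll": 0},
  {"x": 0, "y": 0, "z": -2, "roll": 0},
  {"x": 0, "y": 0, "z": 0, "roll": 0},
  {"x": 0, "y": 0, "z": 0, "roll": 0},
  {"x": 0, "y": 0, "z": 0, "roll": 0},
  {"x": 0, "y": 0, "z": 0, "roll": 0},
  {"x": 0, "y": 0, "z": 0, "roll": 0},
])

```text
t: 35.25
eef_pos: [0.5275, -0.2263, 0.0967]
tcp_rot: [-0.001, -0.09, 0.996, 0.001]
contact_force: [0.2, -0.0, 0.5]
gripper_width: 0.003
grasp_force: 0.0
```

send_rows([
  {"x": 0, "y": 0, "z": 0, "roll": 0},
  {"x": 0, "y": 0, "z": 0, "roll": 0},
  {"x": 0, "y": 0, "z": 0, "roll": 0},
  {"x": 0, "y": 0, "z": 0, "roll": 0},
  {"x": 0, "y": 0, "z": 0, "roll": 0},
  {"x": 0, "y": 0, "z": 0, "roll": 0},
  {"x": 0, "y": 0, "z": 0, "roll": 0},
  {"x": 0, "y": 0, "z": 0, "roll": 0},
  {"x": 0, "y": 0, "z": 0, "roll": 0},
  {"x": 0, "y": 0, "z": 0, "roll": 0},
], gripper=1)

```text
t: 36.25
eef_pos: [0.5282, -0.2267, 0.0979]
tcp_rot: [0.0, -0.09, 0.996, -0.0]
contact_force: [-0.4, -0.3, -0.3]
gripper_width: 0.999
grasp_force: 0.0
```

```bash
python3 - <<'E'
from h import *
import pickle
def out(im):
    hsv=cv2.cvtColor(im,cv2.COLOR_RGB2HSV);m=cv2.inRange(hsv,(10,70,60),(35,255,255));v=hsv[:,:,2]
    for y in range(165,265,4):
        x=np.flatnonzero(m[y,225:340])+225
        if len(x):
            b=x[v[y,x]>200];print(y,(int(x.min()),int(x.max())),"bright",(int(b.min()),int(b.max())) if len(b) else None)
o,im=pickle.load(open("w9.pkl","rb"));print("w9",o["eef_pos"]);out(im)
o=r.get_obs();im=snapshot("wrist");pickle.dump((o,im),open("w10.pkl","wb"));print("now",o["eef_pos"],o["gripper_width"]);out(im)
C=cam("wrist",o);
for z in(.01,.03,.051):print(z,proj(C,[.528,-.227,z]))
for n in("side","top"):
    s=snapshot(n);cv2.imwrite(f"pics/{n}10.png",s[:,:,::-1]);from bm import blobs;blobs(n,s,60)
E
```

```text
w9 [ 0.51427003 -0.23146591  0.19788912]
165 (274, 285) bright None
169 (266, 293) bright None
173 (263, 297) bright None
177 (260, 299) bright None
181 (259, 301) bright None
185 (258, 301) bright (276, 283)
189 (258, 301) bright (270, 289)
193 (259, 300) bright (264, 292)
197 (260, 299) bright (264, 293)
201 (263, 296) bright (264, 294)
205 (268, 292) bright (268, 292)
209 (273, 287) bright (273, 287)
now [ 0.52823817 -0.22671846  0.09790745] 0.998685818452315
169 (266, 290) bright None
173 (259, 297) bright None
177 (256, 301) bright None
181 (252, 304) bright None
185 (251, 306) bright None
189 (250, 307) bright None
193 (249, 308) bright None
197 (249, 308) bright (273, 283)
201 (249, 307) bright (266, 290)
205 (250, 306) bright (257, 293)
209 (251, 305) bright (255, 296)
213 (253, 303) bright (255, 297)
217 (256, 300) bright (256, 300)
221 (258, 298) bright (258, 298)
225 (261, 296) bright (261, 296)
229 (266, 291) bright (266, 291)
0.01 [276.84487282 200.02637901]
0.03 [276.82708844 206.65891474]
0.051 [276.80528879 214.79939256]
  side (286, 252, 18, 23) 324.0
  side (367, 243, 11, 15) 111.5
  side (409, 204, 40, 55) 1467.5
  side (204, 127, 21, 12) 84.0
  top (480, 192, 39, 25) 133.0
  top (479, 154, 81, 64) 1338.5
  top (475, 130, 53, 17) 328.0
```

The weight is exactly where I thought: top disc centre (277.5,214.5) against a predicted (276.8,214.8). With the fingers shut, force appeared at TCP 0.022 and vanished at 0.028, so the finger ends sit about 27 mm behind the nominal TCP. The fingers closed just above the weight. I'll approach about 2.5 cm lower, in steps, checking force.

send_rows([
  {"x": 0, "y": 0, "z": 1.5, "roll": 0},
  {"x": 0, "y": 0, "z": 1.5, "roll": 0},
  {"x": 0, "y": 0, "z": 1.5, "roll": 0},
  {"x": 0, "y": 0, "z": 1.5, "roll": 0},
  {"x": 0, "y": 0, "z": 1.3, "roll": 0},
  {"x": 0, "y": 0, "z": 1.0, "roll": 0},
  {"x": 0, "y": 0, "z": 0.7, "roll": 0},
  {"x": 0, "y": 0, "z": 0.4, "roll": 0},
  {"x": 0, "y": 0, "z": 0, "roll": 0},
  {"x": 0, "y": 0, "z": 0, "roll": 0},
])

```text
t: 37.4
eef_pos: [0.5287, -0.227, 0.0044]
tcp_rot: [0.0, -0.09, 0.996, -0.0]
contact_force: [-0.8, -0.3, -0.1]
gripper_width: 0.998
grasp_force: 0.0
```

send_rows([
  {"x": 0, "y": 0, "z": 0.15, "roll": 0},
  {"x": 0, "y": 0, "z": 0.15, "roll": 0},
  {"x": 0, "y": 0, "z": 0.15, "roll": 0},
  {"x": 0, "y": 0, "z": 0.15, "roll": 0},
  {"x": 0, "y": 0, "z": 0, "roll": 0},
  {"x": 0, "y": 0, "z": 0, "roll": 0},
  {"x": 0, "y": 0, "z": 0, "roll": 0},
  {"x": 0, "y": 0, "z": 0, "roll": 0},
  {"x": 0, "y": 0, "z": 0, "roll": 0},
  {"x": 0, "y": 0, "z": 0, "roll": 0},
])

```text
t: 38.4
eef_pos: [0.5282, -0.2267, -0.0021]
tcp_rot: [0.0, -0.09, 0.996, -0.0]
contact_force: [-0.1, 0.4, 0.0]
gripper_width: 1.0
grasp_force: 0.0
```

send_rows([
  {"x": 0, "y": 0, "z": 0, "roll": 0},
  {"x": 0, "y": 0, "z": 0, "roll": 0},
  {"x": 0, "y": 0, "z": 0, "roll": 0},
  {"x": 0, "y": 0, "z": 0, "roll": 0},
  {"x": 0, "y": 0, "z": 0, "roll": 0},
  {"x": 0, "y": 0, "z": 0, "roll": 0},
  {"x": 0, "y": 0, "z": 0, "roll": 0},
  {"x": 0, "y": 0, "z": 0, "roll": 0},
  {"x": 0, "y": 0, "z": 0, "roll": 0},
  {"x": 0, "y": 0, "z": 0, "roll": 0},
], gripper=0.2, grip_force=60)

```text
t: 39.4
eef_pos: [0.5283, -0.2265, -0.0016]
tcp_rot: [0.0, -0.09, 0.996, 0.0]
contact_force: [-2.0, 1.7, 4.6]
gripper_width: 0.425
grasp_force: 60.2
```

send_rows([
  {"x": 0, "y": 0, "z": -0.5, "roll": 0},
  {"x": 0, "y": 0, "z": -1.5, "roll": 0},
  {"x": 0, "y": 0, "z": -2.5, "roll": 0},
  {"x": 0, "y": 0, "z": -2.5, "roll": 0},
  {"x": -0.43, "y": 3.08, "z": 0, "roll": 0},
  {"x": -0.43, "y": 3.08, "z": 0, "roll": 0},
  {"x": -0.43, "y": 3.08, "z": 0, "roll": 0},
  {"x": -0.42, "y": 3.08, "z": 0, "roll": 0},
  {"x": 0, "y": 0, "z": 0, "roll": 0},
  {"x": 0, "y": 0, "z": 0, "roll": 0},
])

```text
t: 40.4
eef_pos: [0.5226, -0.1019, 0.0681]
tcp_rot: [-0.0, -0.091, 0.996, -0.0]
contact_force: [-0.0, -0.3, -4.0]
gripper_width: 0.431
grasp_force: 61.1
```

send_rows([
  {"x": 0, "y": 0, "z": 0.5, "roll": 0},
  {"x": 0, "y": 0, "z": 0.5, "roll": 0},
  {"x": 0, "y": 0, "z": 0.5, "roll": 0},
  {"x": 0, "y": 0, "z": 0, "roll": 0},
  {"x": 0, "y": 0, "z": 0, "roll": 0},
  {"x": 0, "y": 0, "z": 0, "roll": 0},
  {"x": 0, "y": 0, "z": 0, "roll": 0},
  {"x": 0, "y": 0, "z": 0, "roll": 0},
  {"x": 0, "y": 0, "z": 0, "roll": 0},
  {"x": 0, "y": 0, "z": 0, "roll": 0},
])

```text
t: 41.4
eef_pos: [0.5229, -0.1024, 0.053]
tcp_rot: [0.0, -0.091, 0.996, -0.0]
contact_force: [0.5, 0.1, -4.2]
gripper_width: 0.43
grasp_force: 61.1
```

```bash
python3 - <<'E'
from h import *
import pickle
from bm import blobs
o=r.get_obs();im=snapshot("wrist");pickle.dump((o,im),open("w11.pkl","wb"));C=cam("wrist",o);print(o["eef_pos"],o["contact_force"],todo([.523,-.1025,.02]))
print("cushion pred",proj(C,[.523,-.1025,.034]))
blobs("wrist",im,100)
s=snapshot("side");blobs("side",s,100);S=cam("side");print(proj(S,[.5229,-.1026,.0665+.012+.041]),proj(S,[.5229,-.1026,.0665+.012]))
g=cv2.cvtColor(im,cv2.COLOR_RGB2GRAY).astype(int);hsv=cv2.cvtColor(im,cv2.COLOR_RGB2HSV)
for y in range(150,216,5):
    x=np.flatnonzero((hsv[y,200:360,1]>70)&(hsv[y,200:360,0]<40))+200
    print(y,"brass",(x.min(),x.max()) if len(x) else None,list(map(int,g[y,225:330:4])))
E
```

```text
[ 0.52289757 -0.10242694  0.05300342] [ 0.53961167  0.13989333 -4.21550875] [-0.01 -0.01  3.3 ]
cushion pred [276.9793305  228.57031372]
  wrist (239, 216, 78, 93) 5494.0
  side (367, 243, 11, 15) 114.0
  side (254, 211, 16, 21) 184.0
  side (409, 204, 40, 55) 1577.0
[260.83244427 207.75372337] [261.63380791 223.07412967]
150 brass None [213, 140, 128, 122, 114, 110, 109, 107, 109, 110, 114, 122, 123, 123, 94, 100, 123, 123, 123, 123, 123, 123, 123, 122, 123, 123, 123]
155 brass None [239, 239, 239, 210, 172, 137, 131, 127, 122, 118, 114, 111, 109, 109, 108, 109, 111, 117, 122, 123, 123, 123, 122, 123, 123, 122, 123]
160 brass None [239, 239, 239, 239, 239, 239, 238, 230, 215, 194, 124, 121, 121, 120, 118, 117, 116, 113, 110, 109, 109, 108, 109, 111, 120, 123, 122]
165 brass None [239, 239, 239, 239, 239, 239, 239, 240, 240, 240, 119, 122, 123, 122, 123, 122, 123, 123, 121, 121, 120, 119, 117, 115, 112, 111, 109]
170 brass None [239, 238, 239, 239, 239, 239, 240, 240, 240, 243, 122, 124, 125, 124, 124, 123, 124, 123, 123, 122, 121, 123, 122, 120, 165, 145, 133]
175 brass None [239, 2
[... 646 characters left out ...]
 84, 109, 110, 113, 107, 98, 79, 118, 124, 122, 120, 240, 239, 239, 238, 239]
200 brass None [239, 239, 239, 240, 240, 239, 239, 239, 66, 114, 112, 162, 226, 200, 138, 130, 112, 112, 85, 100, 123, 125, 239, 239, 239, 239, 239]
205 brass None [237, 239, 239, 240, 240, 240, 239, 85, 117, 238, 239, 241, 242, 241, 242, 243, 243, 240, 142, 101, 123, 196, 239, 239, 239, 239, 239]
210 brass None [240, 240, 240, 239, 240, 239, 237, 147, 240, 242, 243, 243, 246, 247, 248, 248, 245, 242, 239, 205, 71, 240, 238, 238, 238, 238, 239]
215 brass (np.int64(275), np.int64(282)) [239, 240, 238, 239, 239, 239, 150, 243, 242, 243, 247, 249, 68, 53, 67, 232, 249, 244, 239, 241, 162, 240, 239, 239, 239, 238, 238]
```

Centring is good: the weight is at columns 239–317 (centre 277.5) and the cushion at 277.5. Lowering.

send_rows([
  {"x": 0, "y": 0, "z": 0.5, "roll": 0},
  {"x": 0, "y": 0, "z": 0.6, "roll": 0},
  {"x": 0, "y": 0, "z": 0.6, "roll": 0},
  {"x": 0, "y": 0, "z": 0.5, "roll": 0},
  {"x": 0, "y": 0, "z": 0.3, "roll": 0},
  {"x": 0, "y": 0, "z": 0.2, "roll": 0},
  {"x": 0, "y": 0, "z": 0.1, "roll": 0},
  {"x": 0, "y": 0, "z": 0, "roll": 0},
  {"x": 0, "y": 0, "z": 0, "roll": 0},
  {"x": 0, "y": 0, "z": 0, "roll": 0},
])

```text
t: 42.5
eef_pos: [0.5231, -0.1025, 0.0252]
tcp_rot: [0.0, -0.09, 0.996, -0.0]
contact_force: [-0.6, -0.2, -2.5]
gripper_width: 0.43
grasp_force: 61.3
```

send_rows([
  {"x": 0, "y": 0, "z": 0.1, "roll": 0},
  {"x": 0, "y": 0, "z": 0.1, "roll": 0},
  {"x": 0, "y": 0, "z": 0, "roll": 0},
  {"x": 0, "y": 0, "z": 0, "roll": 0},
  {"x": 0, "y": 0, "z": 0, "roll": 0},
  {"x": 0, "y": 0, "z": 0, "roll": 0},
  {"x": 0, "y": 0, "z": 0, "roll": 0},
  {"x": 0, "y": 0, "z": 0, "roll": 0},
  {"x": 0, "y": 0, "z": 0, "roll": 0},
  {"x": 0, "y": 0, "z": 0, "roll": 0},
])

```text
t: 43.5
eef_pos: [0.5232, -0.1026, 0.0235]
tcp_rot: [0.0, -0.09, 0.996, -0.0]
contact_force: [-2.6, 0.3, 5.0]
gripper_width: 0.432
grasp_force: 62.1
```

send_rows([
  {"x": 0, "y": 0, "z": 0, "roll": 0},
  {"x": 0, "y": 0, "z": 0, "roll": 0},
  {"x": 0, "y": 0, "z": 0, "roll": 0},
  {"x": 0, "y": 0, "z": 0, "roll": 0},
  {"x": 0, "y": 0, "z": 0, "roll": 0},
  {"x": 0, "y": 0, "z": 0, "roll": 0},
  {"x": 0, "y": 0, "z": 0, "roll": 0},
  {"x": 0, "y": 0, "z": 0, "roll": 0},
  {"x": 0, "y": 0, "z": 0, "roll": 0},
  {"x": 0, "y": 0, "z": 0, "roll": 0},
], gripper=1)

```text
t: 44.5
eef_pos: [0.5228, -0.1025, 0.0229]
tcp_rot: [0.0, -0.09, 0.996, -0.0]
contact_force: [0.0, 0.3, -0.8]
gripper_width: 1.002
grasp_force: 0.0
```

send_rows([
  {"x": 0, "y": 0, "z": -1, "roll": 0},
  {"x": 0, "y": 0, "z": -2, "roll": 0},
  {"x": 0, "y": 0, "z": -3, "roll": 0},
  {"x": 0, "y": 0, "z": -3, "roll": 0},
  {"x": 0, "y": 0, "z": -3, "roll": 0},
  {"x": 0, "y": 0, "z": -3, "roll": 0},
  {"x": 3, "y": 0, "z": 0, "roll": 0},
  {"x": 3, "y": 0, "z": 0, "roll": 0},
  {"x": 0, "y": 0, "z": 0, "roll": 0},
  {"x": 0, "y": 0, "z": 0, "roll": 0},
])

```text
t: 45.5
eef_pos: [0.464, -0.1134, 0.1737]
tcp_rot: [0.001, -0.09, 0.996, -0.0]
contact_force: [0.2, -0.2, 0.8]
gripper_width: 1.001
grasp_force: 0.0
```

send_rows([
  {"x": 0, "y": 0, "z": 0, "roll": 0},
  {"x": 0, "y": 0, "z": 0, "roll": 0},
  {"x": 0, "y": 0, "z": 0, "roll": 0},
  {"x": 0, "y": 0, "z": 0, "roll": 0},
  {"x": 0, "y": 0, "z": 0, "roll": 0},
  {"x": 0, "y": 0, "z": 0, "roll": 0},
  {"x": 0, "y": 0, "z": 0, "roll": 0},
  {"x": 0, "y": 0, "z": 0, "roll": 0},
  {"x": 0, "y": 0, "z": 0, "roll": 0},
  {"x": 0, "y": 0, "z": 0, "roll": 0},
])

```text
t: 46.5
eef_pos: [0.4638, -0.1133, 0.1729]
tcp_rot: [0.0, -0.09, 0.996, 0.0]
contact_force: [-0.3, -0.9, 0.4]
gripper_width: 0.997
grasp_force: 0.0
```

```bash
python3 - <<'E'
from h import *
from bm import blobs
o=r.get_obs();im=snapshot("wrist");C=cam("wrist",o);print(o["t"],o["eef_pos"])
hsv=cv2.cvtColor(im,cv2.COLOR_RGB2HSV);blobs("wrist",im,100)
m=cv2.inRange(hsv,(15,60,215),(35,255,255));c=max(cv2.findContours(m,0,1)[0],key=cv2.contourArea);e=cv2.fitEllipse(cv2.convexHull(c));print(e)
for z in(.075,.078):print(z,plane(C,e[0],z),proj(C,[.523,-.1025,z]))
s=snapshot("side");blobs("side",s,100);S=cam("side")
for z in(.075,.078,.034):print(proj(S,[.523,-.1025,z]))
s0=cv2.cvtColor(cv2.imread("pics/side0.png"),4)
# dark band between rim and weight: side column profile
print([tuple(map(int,s[y,263])) for y in range(212,250,2)])
# gauge and other cushions unmoved in side view
for n,(x0,x1,y0,y1) in{"gauge":(340,385,270,342),"C":(328,340,272,300),"A":(198,222,188,208)}.items():
    d=abs(s[y0:y1,x0:x1].astype(int)-s0[y0:y1,x0:x1]).max(2);print(n,"changed px",int((d>50).sum()),"of",d.size)
E
```

```text
46.5 [ 0.46378183 -0.11325459  0.17287998]
  wrist (258, 225, 38, 43) 1214.0
((275.8067321777344, 254.72193908691406), (25.756561279296875, 33.53145980834961), 99.4228286743164)
0.075 [ 0.52324021 -0.10367132  0.075     ] [276.99023008 254.69963915]
0.078 [ 0.52174045 -0.103932    0.078     ] [276.98951592 256.07090564]
  side (367, 243, 11, 15) 114.0
  side (255, 222, 16, 21) 251.0
  side (409, 204, 40, 55) 1509.0
[261.71402274 224.32727887]
[261.65647148 223.22955335]
[262.48671992 239.02876876]
[(196, 188, 179), (206, 198, 188), (205, 196, 187), (205, 197, 187), (204, 196, 186), (221, 181, 110), (223, 177, 89), (220, 173, 88), (175, 138, 75), (138, 110, 64), (126, 102, 62), (126, 101, 62), (126, 100, 61), (124, 100, 60), (102, 86, 62), (119, 103, 77), (118, 115, 117), (116, 113, 115), (110, 108, 109)]
gauge changed px 0 of 3240
C changed px 0 of 336
A changed px 0 of 480
```

```bash
python3 -c "
from plant import r
print(r.sign_off())"
```

```text
the job is handed in; nothing more can be done
None
```

Job handed in at 46.5 s: cushion B (the middle one) tested soft, the gauge is back in its stand, and the brass weight is centred on B with its top at the height for resting flat on the rim. My first grasp closed on top of the weight, which stayed in its nest, and I regripped it lower.

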